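# Build the next tier in the kiln stack

### The job

Set up the next tier on the low kiln batt: stand the three equal tall posts upright on its three bare round patches, one on each, and stand the broad-footed test tile in the middle of the batt between them. Then lay the narrow loose batt squarely on top of the three posts, centred over the low batt and in line with it, so that it rests level on all three. Leave the short post where it is and knock nothing over.

Things in the scene. Friction and masses are not known exactly. Their poses are not given: they have to be found in the camera images.
- lower_batt: Low kiln batt: fixed buff slab 100 (its x) by 216 (its y) mm, washed white on top, on low stubs. Origin: centre of its footprint at bench height; top face 29 mm above it; z up. Three bare buff patches, 30 mm across, are the posts' places, at its own (x, y) = (-19, 80), (19, 80) mm (a pair at one end) and (0, -80) mm (single, other end). The tile's place is its middle, (0, 0).
- post_a_mid (a point): Round kiln post, buff fired clay, 26 mm in diameter and 95 mm tall, with a small bore in its top; it stands upright, loose, about 100 g. One of three equal tall posts (any of them may go on any patch). The point is its centre, 47.5 mm above its foot; z is its upright axis.
- post_b_mid (a point): Round kiln post, buff fired clay, 26 mm in diameter and 95 mm tall, with a small bore in its top; it stands upright, loose, about 100 g. One of three equal tall posts (any of them may go on any patch). The point is its centre, 47.5 mm above its foot; z is its upright axis.
- post_c_mid (a point): Round kiln post, buff fired clay, 26 mm in diameter and 95 mm tall, with a small bore in its top; it stands upright, loose, about 100 g. One of three equal tall posts (any of them may go on any patch). The point is its centre, 47.5 mm above its foot; z is its upright axis.
- short_post_mid (a point): The spare short kiln post: same make and diameter (26 mm) but only 60 mm tall, standing loose; not wanted for this tier. The point is its centre, 30 mm above its foot.
- tile_mid (a point): Test tile: glazed upright on a broad round pale foot, the only broad-footed one. Foot 73 (its x) by 57 (its y) mm, 16 thick; the upright, 12 mm thick along x, 31 wide, is centred 22 mm to +x of the foot's middle; 82 mm tall, 90 g. Point: over the foot's middle, 41 mm up; z upright. Grip the upright across its thickness, about 60 mm up; it may face any way when set down.
- upper_batt_mid (a point): The narrow kiln batt for the top: a loose flat buff slab with a washed white top face, 64 mm (its x) by 190 mm (its y) by 15 mm, about 0.3 kg, lying flat on the bench; it can be gripped across its 64 mm width. The point is its centre, 7.5 mm above its underside; either end may go at either end.

How it is judged:
By the outcome, as a careful person would: the job done as asked, in the order asked, and still so for the second after the job is handed in, with the robot touching nothing.
It also fails if it takes over 120 s, if anything falls off the work surface, if the arm or the gripper's body presses on something with over 40 N, if the wrist force passes 120 N, or if a joint passes its speed limit or range.

### The arm

A 6-joint arm with a two-finger parallel gripper is mounted at the origin on a cart in front of the work surface, level with it; the furniture and walls round the work are solid. World frame = base frame: x ahead of the robot, y to its left, z up, the work surface at z = 0. Lengths are in m, angles in rad, forces in N, time in s.
With the tool pointing down it reaches from about 0.375 to 0.9 m from the base axis. Payload 3.1 kg.
Tool frame: the origin (TCP) lies at the very end of the fingers, on their centre line; the grasp point (between the pads) lies 19 mm behind it; y points along the fingers, x is the direction in which the jaws open and shut, and the axes are right-handed (so a half turn about y gives the same grasp; the last joint's range is limited). The gripper opens to 87 mm and grips with 3 to 60 N. Pads are 19 mm wide; open, the fingers measure 117 mm over their backs; the gripper's body (75 mm by 190 mm) begins 51 mm behind the grasp point.
Start: joints at [-1.5, 0.527, 1.433, -0, 1.181, -0.178], TCP at [0.154, -0.606, 0.223] pointing down, gripper open.
Joint ranges: [-3.08, 3.08], [-0.75, 2.2], [0.22, 2.44], [-1.43, 4.57], [0, 2.65], [-2.85, 2.85]. Speed limits (rad/s): [2.79, 2.79, 3.14, 3.14, 3.14, 3.14].

### API

Orientations are given as a unit quaternion [x, y, z, w].
In Python, from rig import robot gives the robot as it stands.
- The arm moves only by the shell command python3 -m creep 'ROWS' [FORCE]. ROWS is JSON, a list of rows, each a list of 3 entries, a list of its own where there are three numbers: the shift along the tool's x, y, z in mm, then the turn about the tool's y in rad, then the opening, from 0 (shut) to 1 (fully open). A call has 1 to 8 rows; each row shifts and turns the commanded pose from where the row before left it, along the tool's axes as they then stand; what a row does not reach is not made up. A row lasts 1/10 s, in which the tool goes at most 50 mm and 8.59 degrees, less where a joint would pass 70% of its speed; a pose out of reach is approached as far as the arm can. A call with a gripper value outside its range is refused whole. The fingers move at their own pace and stop on an object; FORCE is the grip in N (left out, the last holds). Time passes only in rows, so rows that do not move let the fingers close. It gives the time, the measured TCP pose, the force and the opening at its end, in the units of the state.
- robot.get_obs(): the state, without advancing time (a new reading comes with each control period).
- robot.camera(name): name is "scene" or "top" or "wrist"; returns a dict with "pixels" (384x512x3 uint8, red, green, blue), "fx", "fy", "cx", "cy" (pixels), "k1" (the pictures are not rectified: a ray, as slopes to the right and down, at radius r is drawn at 1 + k1 r^2 times it, then the intrinsics apply), "position" and "rotation" of the camera in the world. Camera axes: x right, y up, looking along -z (the intrinsics and any distortion apply to the point x, -y, -z); pixel columns grow to the right and rows downward; lengths in m; the calibration is good to about 2 mm. A picture is of the moment at which its call begins. There is no depth.
- robot.hand_in(): hands the job in, once; it reports no verdict.
The state is a dict: "time": time; "q": joint angles; "joint_velocities": joint speeds; "joint_torque": joint torques, N m; "position": TCP position; "tool_rot": TCP orientation; "ft_force": force on the tool from outside, world axes, zero at the start; "moment": the same for the moment, N m; "grip_width": finger opening in m.
Only numpy, scipy, OpenCV 4.12 (cv2) and the standard library are available. Lean on these libraries where they do the work, as an engineer would, in place of code of your own. Each camera call takes 0.05 s, during which the arm holds its last target.

## Working session

There is one attempt and no reset: what is moved stays moved. The work goes in short steps, Python scripts to look and compute and a shell command to move; the robot and the scene stay as the last step left them, time stands still between calls to the robot, and variables do not carry over. Pictures are saved under pics/ and viewed, and the job is handed in when it is done.

```bash
ls; mkdir -p pics
python3 - <<'E'
from rig import robot
import cv2
print(robot.get_obs())
for n in ["scene","top","wrist"]:
    c=robot.camera(n)
    cv2.imwrite(f"pics/{n}0.png",c["pixels"][:,:,::-1])
    print(n,{k:v for k,v in c.items() if k!="pixels"})
E
```

```text
pics
{'time': 0.0, 'q': array([-1.50049096e+00,  5.28437983e-01,  1.43388296e+00, -1.31586095e-06,
        1.18136866e+00, -1.78500821e-01]), 'joint_velocities': array([-0.00055639,  0.00033299, -0.0007694 ,  0.00039063, -0.00013156,
       -0.00074229]), 'joint_torque': array([-2.35640837e-04, -4.40044713e+01, -1.76591974e+01,  6.31859712e-02,
        5.80326165e-02, -1.71317083e-04]), 'position': array([ 0.15388119, -0.60502421,  0.22159508]), 'tool_rot': array([-0.55762546,  0.43458979, -0.4335989 ,  0.55872852]), 'ft_force': array([0.13960112, 0.29719025, 0.13898172]), 'moment': array([-0.020741  ,  0.00279625, -0.0029933 ]), 'grip_width': 0.08691323789645497}
scene {'fx': 414.8030880843545, 'fy': 414.8030880843545, 'cx': 253.48775274369623, 'cy': 186.75509216570669, 'k1': 0.02479844974459047, 'position': array([0.18699518, 0.38352731, 0.64203948]), 'rotation': array([-0.11979458,  0.40224922,  0.87464823, -0.2425599 ])}
top {'fx': 452.2952344111246, 'fy': 452.2952344111246, 'cx': 263.9823939919828, 'cy': 180.87138930701747, 'k1': -0.0005505947081130746, 'position': array([ 0.44484158, -0.16261255,  1.23337991]), 'rotation': array([-0.0210277 ,  0.0290743 ,  0.70793868, -0.70536186])}
wrist {'fx': 341.91471431330814, 'fy': 341.91471431330814, 'cx': 254.1249144227935, 'cy': 201.96755899847184, 'k1': -0.03999486854880939, 'position': array([ 0.22487701, -0.58680788,  0.38352413]), 'rotation': array([-0.10597982,  0.08348021, -0.60873848,  0.78181634])}
```

View pics/top0.png

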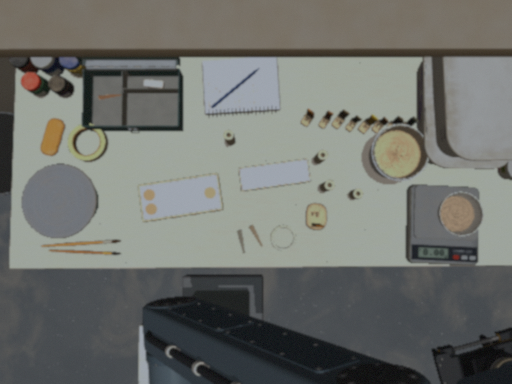

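View pics/scene0.png

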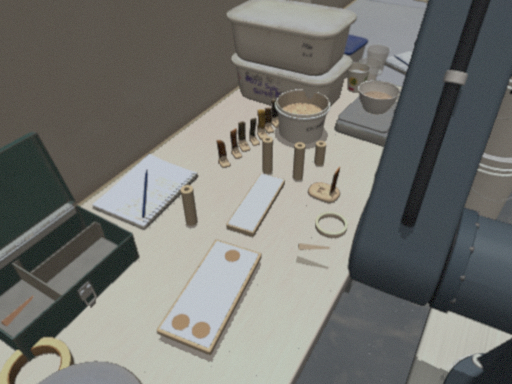

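View pics/wrist0.png

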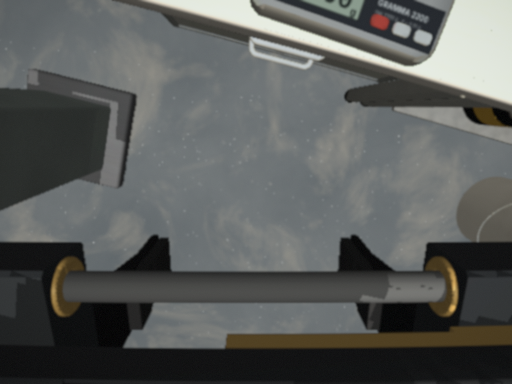

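The top view (first image) shows the low batt at ~(180,197) with its pair of patches at the left and the single one at the right. The loose batt is at (275,174). Candidate tall posts are at (229,137), (320,157), (327,185), the short post at (355,194) and the tile at (316,215). The scene view confirms which posts are tall and which is short. Next I'll measure.

```bash
cat > h.py <<'E'
import numpy as np, cv2
from scipy.spatial.transform import Rotation as R
def ray(c,u,v):
    K=np.array([[c["fx"],0,c["cx"]],[0,c["fy"],c["cy"]],[0,0,1]])
    p=cv2.undistortPoints(np.array([[[u,v]]],float),K,np.array([c["k1"],0,0,0,0.]))[0,0]
    return np.array(c["position"]),R.from_quat(c["rotation"]).apply([p[0],-p[1],-1.])
def onz(c,u,v,z):
    o,d=ray(c,u,v); return o+d*(z-o[2])/d[2]
def proj(c,P):
    p=R.from_quat(c["rotation"]).inv().apply(np.array(P)-c["position"]); x,y=p[0]/-p[2],-p[1]/-p[2]
    s=1+c["k1"]*(x*x+y*y); return np.array([c["fx"]*x*s+c["cx"],c["fy"]*y*s+c["cy"]])
def tri(c1,uv1,c2,uv2):
    o1,d1=ray(c1,*uv1);o2,d2=ray(c2,*uv2)
    s=np.linalg.lstsq(np.array([d1,-d2]).T,o2-o1,rcond=None)[0]
    a,b=o1+s[0]*d1,o2+s[1]*d2; return (a+b)/2,np.linalg.norm(a-b)
def crop(c,x0,y0,x1,y1,k,f):
    cv2.imwrite(f,cv2.resize(np.ascontiguousarray(c["pixels"][y0:y1,x0:x1,::-1]),None,fx=k,fy=k,interpolation=cv2.INTER_CUBIC))
E
python3 - <<'E'
from rig import robot
from h import *
import pickle
t=robot.camera("top");s=robot.camera("scene");pickle.dump((t,s),open("c0.pkl","wb"))
crop(t,125,115,375,240,3,"pics/topc.png"); crop(s,140,120,380,360,2.5,"pics/scc.png")
print(R.from_quat(robot.get_obs()["tool_rot"]).as_matrix().round(3))
E
```

```text
[[ 0.246 -0.     0.969]
 [-0.969  0.001  0.246]
 [-0.001 -1.     0.   ]]
```

View pics/topc.png

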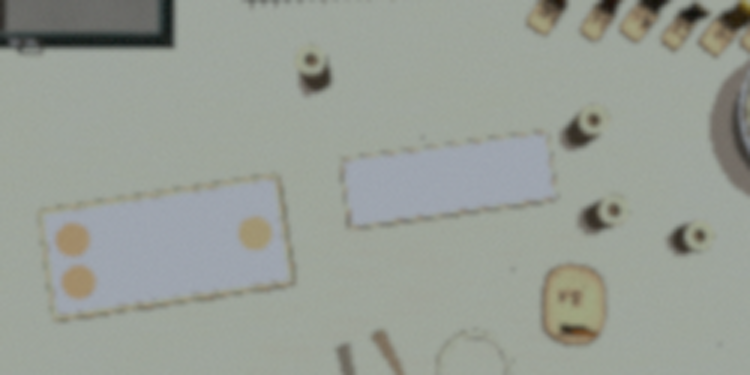

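View pics/scc.png

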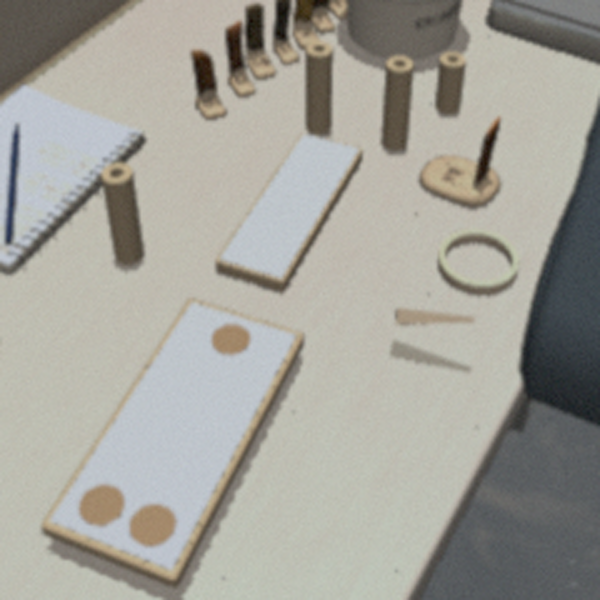

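The crops show the bores and patches clearly. In the top crop, the bores are at (311,60), (594,120), (613,211) for the tall posts and (698,236) for the short one. The patches are at (73,240), (79,282) and (256,233), and the tile is at (574,303).

```bash
cat > m.py <<'E'
from h import *
import pickle
t,s=pickle.load(open("c0.pkl","rb"))
def blobs(c,lo,hi,box,amin):
    x0,y0,x1,y1=box
    im=cv2.resize(c["pixels"][y0:y1,x0:x1],None,fx=4,fy=4,interpolation=cv2.INTER_CUBIC)
    m=cv2.inRange(cv2.cvtColor(im,cv2.COLOR_RGB2HSV),lo,hi)
    out=[]
    n,l,st,ce=cv2.connectedComponentsWithStats(m)
    for i in range(1,n):
        if st[i,4]/16>=amin: out.append((((ce[i]+.5)/4-.5+[x0,y0]),st[i,4]/16,l==i,m))
    return out
if __name__=="__main__":
    for (n,c,b) in (("top",t,(130,170,230,230)),("scene",s,(150,235,270,355))):
        for o in blobs(c,(5,70,60),(25,255,255),b,20): print(n,o[0].round(2),o[1],onz(c,*o[0],.029).round(4))
    for (n,c,b) in (("top",t,(230,145,320,200)),("top",t,(132,168,228,228)),("scene",s,(220,165,290,240)),("scene",s,(150,230,270,355))):
        for o in blobs(c,(105,15,100),(130,90,255),b,200): print(n,o[0].round(2),o[1],[onz(c,*o[0],z).round(4) for z in (.015,.029)])
    # bores by darkness in small windows
    for nm,c,pts in (("top",t,[(228.7,135),(323,155),(329.3,185.3),(357.7,193.7)]),("scene",s,[(187,189),(267.5,139),(299.5,146),(320.5,144.5)])):
        for p in pts:
            x,y=int(round(p[0])),int(round(p[1]))
            g=cv2.cvtColor(c["pixels"],cv2.COLOR_RGB2GRAY)[y-4:y+5,x-4:x+5]
            print(nm,p);print(g)
E
python3 m.py; python3 -c "
from m import *
print(t['pixels'][197,180],t['pixels'][174,275],t['pixels'][193,211],t['pixels'][150,280])"
```

```text
top [209.49 192.39] 49.6875 [ 0.5001 -0.0314  0.029 ]
top [148.72 194.5 ] 66.625 [0.495  0.1299 0.029 ]
top [150.72 208.58] 65.0 [0.4577 0.1241 0.029 ]
scene [231.88 255.31] 112.25 [ 0.5003 -0.0339  0.029 ]
scene [231.34 308.84] 195.5625 [0.4362 0.064  0.029 ]
scene [180.2 321.6] 183.375 [0.4954 0.1273 0.029 ]
scene [200.56 329.61] 194.875 [0.4577 0.1217 0.029 ]
scene [178.73 339.17] 104.1875 [0.4776 0.1528 0.029 ]
top [274.   174.42] 1302.25 [array([ 0.5487, -0.2038,  0.015 ]), array([ 0.5475, -0.2033,  0.029 ])]
top [181.97 196.67] 1985.3125 [array([0.4895, 0.044 , 0.015 ]), array([0.4889, 0.0417, 0.029 ])]
scene [201.92 312.06] 1351.25 [array([0.4819, 0.088 , 0.015 ]), array([0.4753, 0.0946, 0.029 ])]
top (228.7, 135)
[[159 159 158 154 157 158 159 161 162]
 [159 154 145 136 143 154 159 161 160]
 [156 141 114 102 113 135 154 158 152]
 [153 127  91  81  90 118 145 153 143]
 [153 130  95  86  94 113 141 150 138]
 [156 143 122 109 115 131 147 143 124]
 [155 155 148 141 142 148 150 130 102]
 [143 148 150 150 149 149 137 106  79]
 [118 119 125 125 126 118 101  78  61]]
top (323, 155)
[[
[... 1931 characters left out ...]
170 155 129 118 120 138 161 167 155]
 [172 144 110  94  91 113 152 172 164]
 [164 159 141 123 123 133 159 174 160]
 [134 154 154 150 152 156 162 152 126]
 [ 99 119 130 135 137 133 121 113  95]
 [ 76  89  96 101 102  97  88  85  95]
 [ 75  81  83  84  81  83  84  76  95]]
scene (320.5, 144.5)
[[103 116 124 135 134 137 137 129 127]
 [128 142 155 154 154 152 151 151 150]
 [147 165 160 139 130 131 142 156 168]
 [158 170 162 126 103 102 114 152 169]
 [137 163 167 142 122 114 131 157 169]
 [102 131 153 156 149 151 153 163 159]
 [ 79  91 111 124 129 136 131 129 120]
 [ 74  74  82  93  97  97  97  91  83]
 [ 76  71  78  82  83  87  81  83  80]]
[157 163 174] [159 166 175] [160 147 114] [159 167 156]
```

```bash
cat > n.py <<'E'
from m import *
def dark(c,p,r=3.2):
    g=cv2.cvtColor(c["pixels"],cv2.COLOR_RGB2GRAY).astype(float)
    p=np.array(p,float)
    Y,X=np.mgrid[:g.shape[0],:g.shape[1]]
    for _ in range(6):
        w=np.clip(148-g,0,None)*((X-p[0])**2+(Y-p[1])**2<r*r)
        p=np.array([(w*X).sum(),(w*Y).sum()])/w.sum()
    return p
if __name__=="__main__":
    T=[(228,135),(322.5,154.5),(329.3,184.5),(357.5,193)]; S=[(186,188.5),(267,139),(299,145),(320.5,144)]
    for a,b,h in zip(T,S,(.095,.095,.095,.06)):
        pa,pb=dark(t,a),dark(s,b,2.8)
        print(pa.round(2),pb.round(2),"top",onz(t,*pa,h).round(4),"sc",onz(s,*pb,h).round(4),"tri",[np.round(x,4) for x in tri(t,pa,s,pb)])
    for nm,P,Q,G in (("top",[(.495,.1299),(.4577,.1241)],(.5001,-.0314),0),("sc",[(.4954,.1273),(.4577,.1217)],(.5003,-.0339),0)):
        P=np.array(P);Q=np.array(Q);m=P.mean(0);d=m-Q
        print(nm,"centre",(m+Q)/2,"len",np.hypot(*d),"ydir deg",np.degrees(np.arctan2(d[1],d[0])),"pair",np.linalg.norm(P[0]-P[1]),np.degrees(np.arctan2(*(P[1]-P[0])[::-1])))
    for nm,c,b,z in (("top",t,(232,148,318,198),.015),("scene",s,(222,168,288,240),.015)):
        im=c["pixels"][b[1]:b[3],b[0]:b[2]].astype(int)
        d=cv2.resize(((im[:,:,2]-im[:,:,0]).astype(np.float32)),None,fx=4,fy=4)
        m=(d>7).astype(np.uint8) if nm=="top" else (d>0).astype(np.uint8)
        m=cv2.morphologyEx(m,cv2.MORPH_OPEN,np.ones((9,9)));m=cv2.morphologyEx(m,cv2.MORPH_CLOSE,np.ones((15,15)))
        k=max(cv2.findContours(m,0,2)[0],key=cv2.contourArea)
        w=np.array([onz(c,(q[0][0]+.5)/4-.5+b[0],(q[0][1]+.5)/4-.5+b[1],z)[:2] for q in k],np.float32)
        print(nm,cv2.contourArea(k)/16,cv2.minAreaRect(w*1000))
E
python3 n.py
```

```text
[228.18 134.44] [186.01 188.66] top [ 0.6441 -0.0853  0.095 ] sc [ 0.6439 -0.0872  0.095 ] tri [array([ 0.6434, -0.0858,  0.0964]), np.float64(0.0013)]
[322.49 154.5 ] [267.23 138.91] top [ 0.5922 -0.3245  0.095 ] sc [ 0.5914 -0.3264  0.095 ] tri [array([ 0.5914, -0.3247,  0.0961]), np.float64(0.0016)]
[329.26 184.55] [299.46 144.96] top [ 0.5158 -0.3406  0.095 ] sc [ 0.5149 -0.3421  0.095 ] tri [array([ 0.5151, -0.3408,  0.0957]), np.float64(0.0014)]
[357.79 193.06] [320.56 143.71] top [ 0.4955 -0.4201  0.06  ] sc [ 0.4936 -0.4192  0.06  ] tri [array([ 0.4949, -0.4207,  0.0587]), np.float64(0.0014)]
top centre [0.488225 0.0478  ] len 0.16017060435672956 ydir deg 98.52722801455165 pair 0.03774824499231719 -171.1615183337324
sc centre [0.488425 0.0453  ] len 0.16017060435672956 ydir deg 98.52722801455164 pair 0.03811364585027259 -171.55100049627788
top 1355.09375 ((548.8781127929688, -204.01649475097656), (57.32149124145508, 183.2491912841797), 7.794628143310547)
scene 1326.1875 ((548.7756958007812, -207.73800659179688), (56.12639236450195, 183.70068359375), 7.550493240356445)
```

```bash
cat > go.py <<'E'
import sys
from rig import robot
from h import *
o=robot.get_obs();M=R.from_quat(o["tool_rot"]).as_matrix()
def hd(M): return np.degrees(np.arctan2(M[1,0],M[0,0]))
x,y,z,yaw=map(float,sys.argv[1:5])
th=np.radians((hd(M)-yaw+180)%360-180)
M2=M@R.from_rotvec([0,th,0]).as_matrix()
d=np.array([x,y,z])-o["position"]
print("pos",o["position"].round(4),"head",hd(M).round(2),"turn",round(th,4),"shift now axes",(M.T@d*1000).round(1),"after turn",(M2.T@d*1000).round(1),"f",o["ft_force"].round(1),"w",round(o["grip_width"],4),"t",round(o["time"],2),"q",o["q"].round(2), "tilt",M[2].round(4))
E
python3 go.py 0.6437 -0.0861 0.2 -81.5
```

```text
pos [ 0.1539 -0.6054  0.2221] head -75.75 turn 0.1004 shift now axes [-382.7   22.6  602.6] after turn [-441.2   22.6  561.2] f [0.2 0.3 0.1] w 0.0872 t 0.25 q [-1.5   0.53  1.43  0.    1.18 -0.18] tilt [-1.e-03 -1.e+00  2.e-04]
```

```bash
python3 -m creep '[[[0,0,0],0.1,1],[[-29,0,37],0,1],[[-29,0,37],0,1],[[-29,0,37],0,1],[[-29,0,37],0,1],[[-29,0,37],0,1],[[-29,0,37],0,1],[[-29,0,37],0,1]]'; python3 go.py 0.6437 -0.0861 0.2 -81.5
```

```text
time: 1.05
position: [0.381, -0.3651, 0.2227]
tool_rot: [0.536, -0.461, 0.462, -0.536]
ft_force: [1.0, -0.2, 0.3]
grip_width: 0.0873
pos [ 0.381  -0.3651  0.2227] head -81.5 turn 0.0 shift now axes [-237.1   22.7  301. ] after turn [-237.1   22.7  301. ] f [ 1.  -0.2  0.3] w 0.0873 t 1.05 q [-0.98  0.4   1.68  0.    1.07  0.45] tilt [ 3.e-04 -1.e+00  2.e-04]
```

```bash
python3 -m creep '[[[-30,0,38],0,1],[[-30,0,38],0,1],[[-30,0,38],0,1],[[-30,0,38],0,1],[[-30,0,38],0,0.7],[[-30,0,38],0,0.7],[[-30,0,38],0,0.7],[[-27,20,35],0,0.7]]'; python3 go.py 0.6437 -0.0861 0.2 -81.5
python3 - <<'E'
from rig import robot
from h import *
c=robot.camera("wrist");crop(c,0,0,512,384,1,"pics/w1.png")
print(c["position"],R.from_quat(c["rotation"]).as_matrix().round(3), [proj(c,(.6437,-.0861,z)) for z in (0.095,0)])
E
```

```text
time: 1.85
position: [0.6461, -0.0862, 0.2052]
tool_rot: [-0.535, 0.459, -0.464, 0.537]
ft_force: [0.5, 0.1, 0.4]
grip_width: 0.0645
pos [ 0.6461 -0.0862  0.2052] head -81.43 turn 0.0012 shift now axes [-0.4  5.2 -2.4] after turn [-0.4  5.2 -2.4] f [0.5 0.1 0.4] w 0.0645 t 1.85 q [-0.3   0.58  1.38  0.    1.17  1.12] tilt [ 0.003  -1.      0.0066]
[ 0.71733941 -0.07435443  0.36755344] [[ 0.148  0.955  0.258]
 [-0.989  0.142  0.042]
 [ 0.003 -0.261  0.965]] [array([253.89231964, 202.88946106]), array([253.65275445, 179.99104662])]
```

View pics/w1.png

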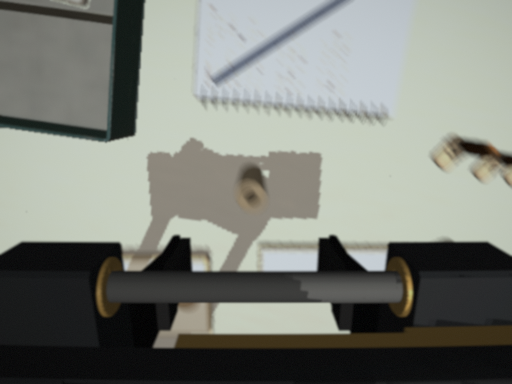

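```bash
python3 -m creep '[[[0,0,0],0,0.7],[[0,0,0],0,0.7]]'; python3 go.py 0.6437 -0.0861 0.12 -81.5
python3 - <<'E'
from rig import robot
from h import *
c=robot.camera("wrist");crop(c,213,140,293,240,6,"pics/w1c.png")
print([proj(c,(.6437,-.0861,z)) for z in (0.095,0)])
for v in (197,199,201,203): print(v,onz(c,253,v,.095).round(4))
E
```

```text
time: 2.1
position: [0.6419, -0.0876, 0.2021]
tool_rot: [0.536, -0.462, 0.461, -0.536]
ft_force: [0.1, -0.6, -0.0]
grip_width: 0.0614
pos [ 0.6419 -0.0876  0.2021] head -81.43 turn 0.0012 shift now axes [-1.2 82.1  2.1] after turn [-1.2 82.1  2.1] f [ 0.1 -0.6 -0. ] w 0.0614 t 2.1 q [-0.31  0.58  1.39 -0.    1.17  1.11] tilt [-1.0e-04 -1.0e+00 -1.6e-03]
[array([253.37110177, 197.83775794]), array([253.53436535, 175.21508014])]
197 [ 0.6444 -0.0857  0.095 ]
199 [ 0.6427 -0.0859  0.095 ]
201 [ 0.641  -0.0862  0.095 ]
203 [ 0.6393 -0.0864  0.095 ]
```

View pics/w1c.png

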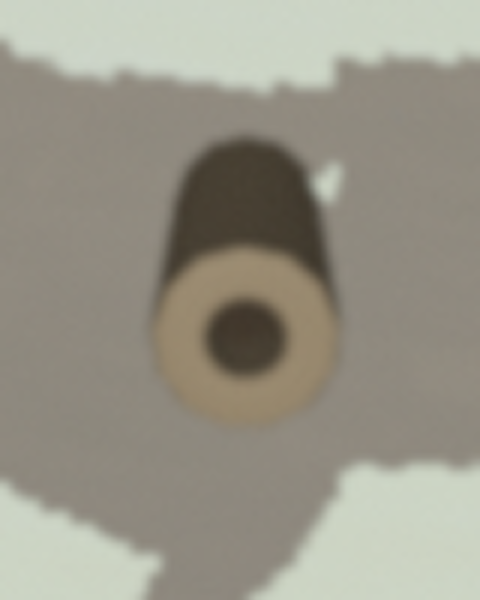

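The bore appears at wrist pixel (253.6,195.9), which maps to (0.6453,-0.0855) at z 95. That is within 2 mm of the other views, so I'm descending.

```bash
python3 -m creep '[[[-1.5,40,2.5],0,0.7],[[0,40,0],0,0.7],[[0,40,0],0,0.7],[[0,31,0],0,0.7],[[0,0,0],0,0.7]]'; python3 go.py 0.6444 -0.0858 0.051 -81.5
```

```text
time: 2.65
position: [0.6405, -0.0865, 0.0478]
tool_rot: [0.537, -0.465, 0.459, -0.534]
ft_force: [0.2, 0.3, 0.1]
grip_width: 0.0611
pos [ 0.6405 -0.0865  0.0478] head -81.62 turn -0.0021 shift now axes [-0.1 -3.3  3.9] after turn [-0.1 -3.3  3.9] f [0.2 0.3 0.1] w 0.0611 t 2.65 q [-0.31  0.78  1.49 -0.    0.88  1.12] tilt [-0.0039 -1.     -0.0087]
```

```bash
python3 -m creep '[[[0,0,0],0,0.7],[[0,0,0],0,0.7]]'; python3 go.py 0.6444 -0.0858 0.051 -81.5
```

```text
time: 2.85
position: [0.6464, -0.0871, 0.0542]
tool_rot: [-0.535, 0.46, -0.463, 0.536]
ft_force: [-0.1, 0.1, -0.3]
grip_width: 0.061
pos [ 0.6464 -0.0871  0.0542] head -81.54 turn -0.0007 shift now axes [-1.6  3.2 -1.8] after turn [-1.6  3.2 -1.8] f [-0.1  0.1 -0.3] w 0.061 t 2.85 q [-0.3   0.77  1.48 -0.    0.88  1.12] tilt [ 0.0021 -1.      0.0042]
```

```bash
for i in 1 2 3 4; do python3 -m creep '[[[0,0,0],0,0.7]]'|sed -n 2p; done; python3 go.py 0.6444 -0.0858 0.051 -81.5
```

```text
position: [0.6464, -0.0866, 0.0542]
position: [0.6458, -0.0861, 0.0535]
position: [0.6453, -0.0858, 0.0528]
position: [0.645, -0.0857, 0.0522]
pos [ 0.645  -0.0857  0.0522] head -81.46 turn 0.0007 shift now axes [ 0.   1.2 -0.6] after turn [ 0.   1.2 -0.6] f [0.6 0.4 0.3] w 0.0609 t 3.25 q [-0.3   0.77  1.49 -0.    0.88  1.12] tilt [ 4.e-04 -1.e+00  8.e-04]
```

```bash
python3 -m creep '[[[0,0,0],0,0],[[0,0,0],0,0],[[0,0,0],0,0],[[0,0,0],0,0],[[0,0,0],0,0],[[0,0,0],0,0]]' 25; python3 go.py 0.6444 -0.0858 0.051 -81.5
python3 - <<'E'
from rig import robot
from h import *
c=robot.camera("wrist");crop(c,113,60,413,360,2,"pics/w2.png")
E
```

```text
time: 3.85
position: [0.6447, -0.0857, 0.0514]
tool_rot: [0.536, -0.462, 0.461, -0.536]
ft_force: [0.3, -0.1, -0.2]
grip_width: 0.0256
pos [ 0.6447 -0.0857  0.0514] head -81.47 turn 0.0004 shift now axes [ 0.   0.4 -0.3] after turn [ 0.   0.4 -0.3] f [ 0.3 -0.1 -0.2] w 0.0256 t 3.85 q [-0.3   0.78  1.49 -0.    0.88  1.12] tilt [-1.e-04 -1.e+00 -2.e-04]
```

View pics/w2.png

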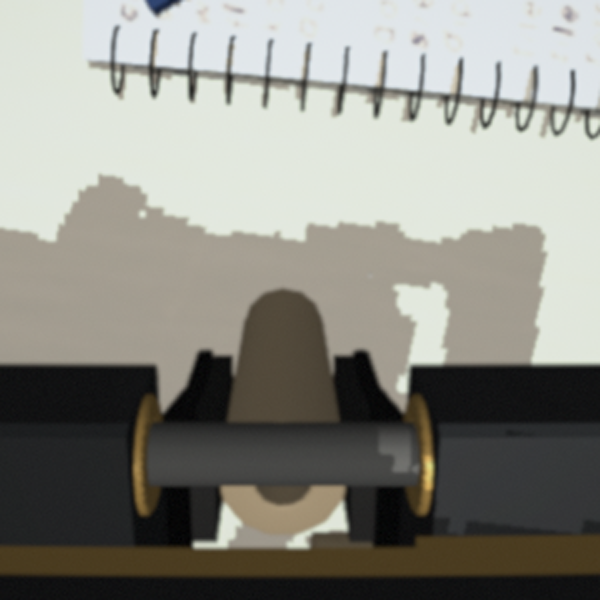

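```bash
cat > chk.py <<'E'
# post in hand: project top rim's extreme (-tool z side), given u,v of the lowest rim point
import sys
from rig import robot
from h import *
o=robot.get_obs();M=R.from_quat(o["tool_rot"]).as_matrix();c=robot.camera("wrist")
u,v,top=map(float,sys.argv[1:4])   # top: rim height above TCP
P=onz(c,u,v,o["position"][2]+top); print("rim->centre tool offset mm",(M.T@(P-o["position"])*1000).round(1)+[0,0,13])
E
python3 chk.py 254.8 326.5 .044
```

```text
rim->centre tool offset mm [ -0.3 -44.    1.8]
```

```bash
python3 -m creep '[[[0,-15,0],0,0],[[0,-35,0],0,0],[[0,-35,0],0,0]]'; python3 go.py 0.4952 0.1292 0.085 -81.5
```

```text
time: 4.25
position: [0.6441, -0.0855, 0.1375]
tool_rot: [0.536, -0.462, 0.461, -0.536]
ft_force: [0.3, -0.6, -0.9]
grip_width: 0.0252
pos [ 0.6441 -0.0855  0.1375] head -81.48 turn 0.0004 shift now axes [-234.4   52.9 -115.4] after turn [-234.3   52.9 -115.5] f [ 0.3 -0.6 -0.9] w 0.0252 t 4.25 q [-0.3   0.66  1.44  0.    1.04  1.12] tilt [-8.0e-04 -1.0e+00 -1.7e-03]
```

```bash
python3 -m creep '[[[-20,0,-10],0,0],[[-40,0,-20],0,0],[[-40,0,-20],0,0],[[-40,0,-20],0,0],[[-40,0,-20],0,0],[[-30,0,-14],0,0],[[-16,0,-8],0,0],[[-8.5,0,-4],0,0]]';python3 -m creep '[[[0,20,0],0,0],[[0,20,0],0,0],[[0,8,0],0,0],[[0,2,0],0,0],[[0,0,0],0,0],[[0,0,0],0,0],[[0,0,0],0,0],[[0,0,0],0,0]]'; python3 go.py 0.4952 0.1292 0.0814 -81.5
```

```text
time: 5.05
position: [0.4948, 0.13, 0.1373]
tool_rot: [-0.536, 0.461, -0.461, 0.536]
ft_force: [0.7, -0.7, -1.5]
grip_width: 0.025
time: 5.85
position: [0.4957, 0.129, 0.0871]
tool_rot: [-0.535, 0.461, -0.462, 0.536]
ft_force: [-0.3, 0.1, -0.3]
grip_width: 0.0253
pos [0.4957 0.129  0.0871] head -81.48 turn 0.0004 shift now axes [-0.3  5.7 -0.5] after turn [-0.3  5.7 -0.5] f [-0.3  0.1 -0.3] w 0.0253 t 5.85 q [0.04 0.59 1.83 0.   0.72 1.46] tilt [ 1.0e-04 -1.0e+00  1.2e-03]
```

Now I'll check the alignment over the patch before the final lowering.

Run:
```python
from rig import robot
from h import *
c=robot.camera("wrist");crop(c,153,130,353,380,2.4,"pics/w3.png")
t=robot.camera("top");crop(t,125,160,235,240,6,"pics/t3.png")
s=robot.camera("scene");crop(s,140,220,280,360,4,"pics/s3.png")
```

```text
(no output)
```

View pics/s3.png

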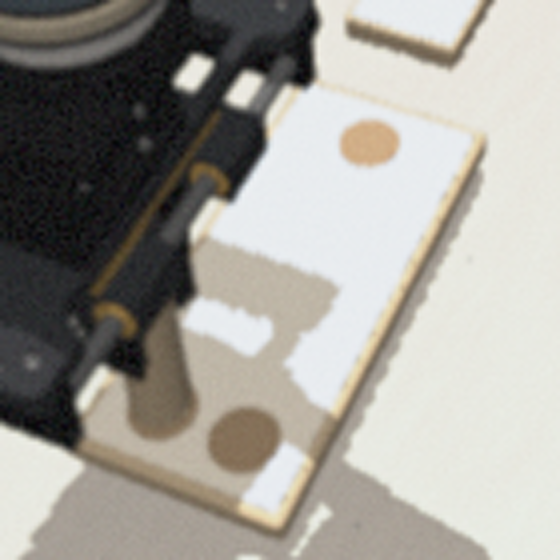

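View pics/w3.png

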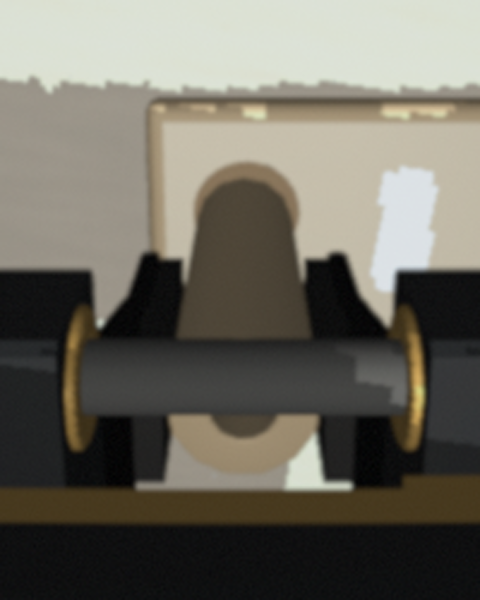

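Run:
```python
from rig import robot
from h import *
c=robot.camera("wrist");o=robot.get_obs();M=R.from_quat(o["tool_rot"]).as_matrix()
f=lambda u,v,z:(M.T@(onz(c,u,v,z)-o["position"])*1000).round(1)
print("patch",f(255.9,197.5,.029)-[0,0,15],"foot",f(255.7,204.2,o["position"][2]-.0514)-[0,0,13],o["position"])
```

```text
patch [ 0.7 57.8  0.4] foot [ 0.5 51.4 -0.4] [0.49536276 0.12904986 0.08676731]
```

The wrist view puts the foot and the patch within 1 mm of each other, so I'm lowering.

```bash
python3 -m creep '[[[0,3,0.5],0,0],[[0,1.5,0],0,0],[[0,1,0],0,0],[[0,0.3,0],0,0],[[0,0,0],0,0],[[0,0,0],0,0]]'; python3 go.py 0.4952 0.1292 0.0804 -81.5
```

```text
time: 6.65
position: [0.4958, 0.1291, 0.0807]
tool_rot: [0.536, -0.461, 0.461, -0.536]
ft_force: [-0.2, 0.5, -1.6]
grip_width: 0.0255
pos [0.4958 0.1291 0.0807] head -81.48 turn 0.0004 shift now axes [-0.2  0.3 -0.6] after turn [-0.2  0.3 -0.6] f [-0.2  0.5 -1.6] w 0.0255 t 6.65 q [0.04 0.6  1.83 0.   0.7  1.46] tilt [-0. -1. -0.]
```

```bash
for i in 1 2 3; do python3 -m creep '[[[0,0.4,0],0,0],[[0,0,0],0,0]]'|sed -n '2p;4p'; done
```

```text
position: [0.4959, 0.1291, 0.0804]
ft_force: [-0.6, 0.0, 0.2]
position: [0.4959, 0.1291, 0.0803]
ft_force: [-0.3, 0.6, 3.3]
position: [0.4959, 0.1291, 0.0803]
ft_force: [-1.8, 0.4, 6.7]
```

```bash
python3 -m creep '[[[0,-0.5,0],0,0],[[0,0,0],0,0.4],[[0,0,0],0,0.5],[[0,0,0],0,0.6],[[0,0,0],0,0.6],[[0,-20,0],0,0.6],[[0,-40,0],0,0.6],[[0,-40,0],0,0.6]]'; python3 go.py 0.5153 -0.3408 0.2 -81.5
python3 - <<'E'
from rig import robot
from h import *
c=robot.camera("wrist");crop(c,113,60,413,360,2,"pics/w4.png")
E
```

```text
time: 8.05
position: [0.495, 0.129, 0.1803]
tool_rot: [0.536, -0.462, 0.461, -0.535]
ft_force: [-0.2, 0.2, -0.8]
grip_width: 0.0522
pos [0.495  0.129  0.1803] head -81.48 turn 0.0004 shift now axes [467.6 -19.7 -49.6] after turn [467.6 -19.7 -49.4] f [-0.2  0.2 -0.8] w 0.0522 t 8.05 q [0.04 0.44 1.76 0.   0.95 1.46] tilt [-3.0e-04 -1.0e+00 -2.8e-03]
```

View pics/w4.png

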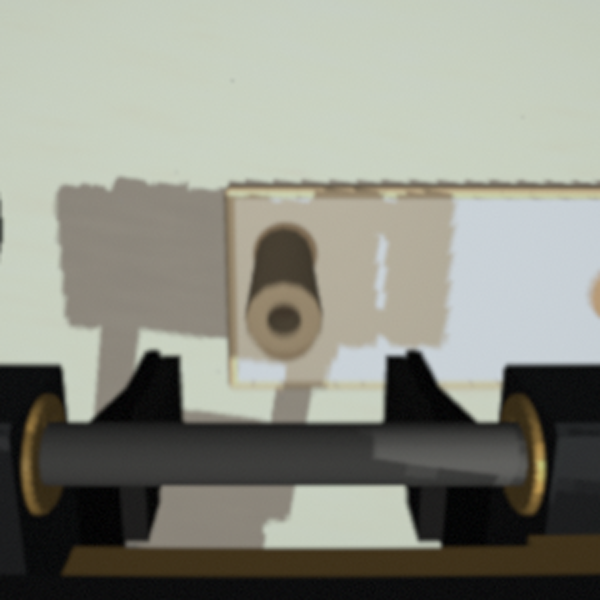

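Post 1 is standing on its patch (bore at wrist crop (284,319)). Next is post C.

```bash
python3 -m creep '[[[25,0,-3],0,0.6],[[45,0,-5],0,0.6],[[48,0,-5],0,0.6],[[48,0,-5],0,0.6],[[48,0,-5],0,0.6],[[48,0,-5],0,0.6],[[48,0,-5],0,0.6],[[48,0,-5],0,0.6]]';python3 -m creep '[[[45,0,-5],0,0.6],[[35,0,-4],0,0.6],[[20,0,-2],0,0.6],[[9.5,0,0],0,0.6],[[0,0,0],0,0.6],[[0,0,0],0,0.6],[[0,0,0],0,0.6]]'; python3 go.py 0.5157 -0.3408 0.051 -81.5
python3 - <<'E'
from rig import robot
from h import *
c=robot.camera("wrist");crop(c,113,60,413,360,2,"pics/w5.png"); print(proj(c,(.5157,-.3408,.095)))
E
```

```text
time: 8.9
position: [0.5109, -0.2326, 0.1798]
tool_rot: [-0.536, 0.462, -0.462, 0.536]
ft_force: [1.5, 0.8, -0.4]
grip_width: 0.0525
time: 9.6
position: [0.5166, -0.3384, 0.18]
tool_rot: [-0.536, 0.461, -0.46, 0.536]
ft_force: [0.2, 0.2, -0.9]
grip_width: 0.052
pos [ 0.5166 -0.3384  0.18  ] head -81.36 turn 0.0024 shift now axes [  2.5 129.   -1.2] after turn [  2.5 129.   -1.2] f [ 0.2  0.2 -0.9] w 0.052 t 9.6 q [-0.76  0.57  1.49  0.    1.08  0.66] tilt [-1.4e-03 -1.0e+00 -6.0e-04]
[258.02181888 209.56696377]
```

View pics/w5.png

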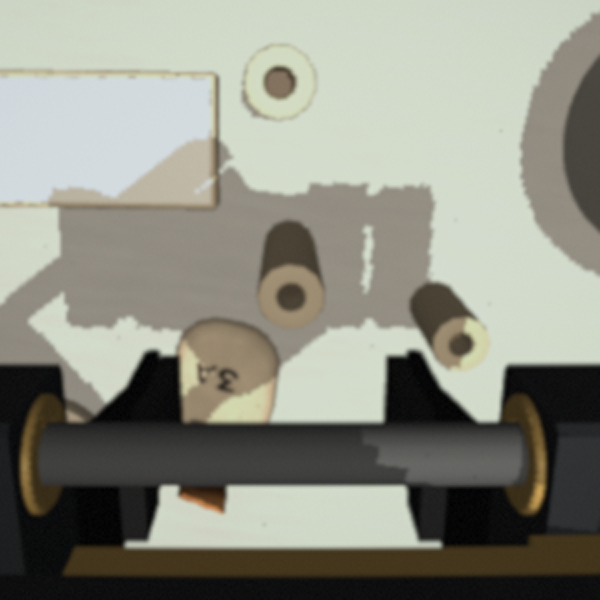

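The bore is within 1 mm of the prediction, and the tile and short post are clear of the fingers. Descending.

```bash
python3 -m creep '[[[0,20,0],0,0.6],[[0,40,0],0,0.6],[[0,35,0],0,0.6],[[0,20,0],0,0.6],[[0,10,0],0,0.6],[[0,4,0],0,0.6],[[0,0,0],0,0.6],[[0,0,0],0,0.6]]';python3 -m creep '[[[0,0,0],0,0.6],[[0,0,0],0,0.6],[[0,0,0],0,0.6]]'; python3 go.py 0.5157 -0.3408 0.051 -81.5
```

```text
time: 10.45
position: [0.5175, -0.3411, 0.0524]
tool_rot: [0.536, -0.46, 0.462, -0.536]
ft_force: [-0.7, -0.6, -0.5]
grip_width: 0.0521
time: 10.75
position: [0.5168, -0.3408, 0.0517]
tool_rot: [0.536, -0.461, 0.462, -0.536]
ft_force: [-0.6, 0.1, 0.3]
grip_width: 0.0527
pos [ 0.5168 -0.3408  0.0517] head -81.48 turn 0.0004 shift now axes [-0.2  0.7 -1.1] after turn [-0.2  0.7 -1.1] f [-0.6  0.1  0.3] w 0.0527 t 10.75 q [-0.76  0.74  1.57  0.    0.82  0.66] tilt [ 9.e-04 -1.e+00  7.e-04]
```

Close, lift and check.

```bash
python3 -m creep '[[[0,0,-0.5],0,0],[[0,0,0],0,0],[[0,0,0],0,0],[[0,0,0],0,0],[[0,0,0],0,0]]' 25; python3 go.py 0.4579 0.1236 0.0865 -81.5;python3 -m creep '[[[0,-15,0],0,0],[[0,-35,0],0,0],[[0,-40,0],0,0],[[0,-20,0],0,0],[[0,-10,0],0,0]]'; python3 go.py 0.4579 0.1236 0.0865 -81.5
```

```text
time: 11.25
position: [0.5161, -0.3406, 0.051]
tool_rot: [0.536, -0.461, 0.461, -0.536]
ft_force: [-0.4, -0.7, -1.1]
grip_width: 0.0254
pos [ 0.5161 -0.3406  0.051 ] head -81.47 turn 0.0004 shift now axes [-467.7  -35.5   11.3] after turn [-467.7  -35.5   11.1] f [-0.4 -0.7 -1.1] w 0.0254 t 11.25 q [-0.76  0.75  1.57 -0.    0.82  0.66] tilt [-1.e-04 -1.e+00 -1.e-04]
time: 11.75
position: [0.5172, -0.3416, 0.1747]
tool_rot: [0.536, -0.459, 0.463, -0.536]
ft_force: [0.4, 0.1, -0.8]
grip_width: 0.0254
pos [ 0.5172 -0.3416  0.1747] head -81.47 turn 0.0006 shift now axes [-469.2   86.2   10. ] after turn [-469.2   86.2    9.8] f [ 0.4  0.1 -0.8] w 0.0254 t 11.75 q [-0.76  0.57  1.5   0.    1.07  0.66] tilt [ 0.0043 -1.      0.0034]
```

```bash
python3 -m creep '[[[-25,0,2],0,0],[[-45,0,2],0,0],[[-48,0,2],0,0],[[-48,0,2],0,0],[[-48,0,2],0,0],[[-48,0,1],0,0],[[-48,0,0],0,0],[[-48,0,0],0,0]]';python3 -m creep '[[[-45,0,0],0,0],[[-35,0,0],0,0],[[-20,0,0],0,0],[[-9.5,0,0],0,0],[[0,25,0],0,0],[[0,35,0],0,0],[[0,16,0],0,0],[[0,6,0],0,0]]'; python3 -m creep '[[[0,2,0],0,0],[[0,0,0],0,0],[[0,0,0],0,0],[[0,0,0],0,0],[[0,0,0],0,0]]';python3 go.py 0.4579 0.1236 0.0865 -81.5
python3 - <<'E'
from rig import robot
from h import *
c=robot.camera("wrist");crop(c,153,130,353,380,2.4,"pics/w6.png")
E
```

```text
time: 12.55
position: [0.4728, 0.0169, 0.1709]
tool_rot: [0.536, -0.462, 0.461, -0.536]
ft_force: [0.8, 0.3, -0.9]
grip_width: 0.0255
time: 13.35
position: [0.4565, 0.1227, 0.0873]
tool_rot: [0.537, -0.463, 0.461, -0.535]
ft_force: [0.3, 0.3, -0.9]
grip_width: 0.0252
time: 13.85
position: [0.4582, 0.1234, 0.0877]
tool_rot: [-0.535, 0.461, -0.462, 0.536]
ft_force: [-0.4, 1.1, -1.3]
grip_width: 0.0256
pos [0.4582 0.1234 0.0877] head -81.47 turn 0.0005 shift now axes [-0.3  1.2 -0.2] after turn [-0.3  1.2 -0.2] f [-0.4  1.1 -1.3] w 0.0256 t 13.85 q [ 0.03  0.56  1.93 -0.    0.66  1.45] tilt [ 2.0e-04 -1.0e+00  1.5e-03]
```

View pics/w6.png

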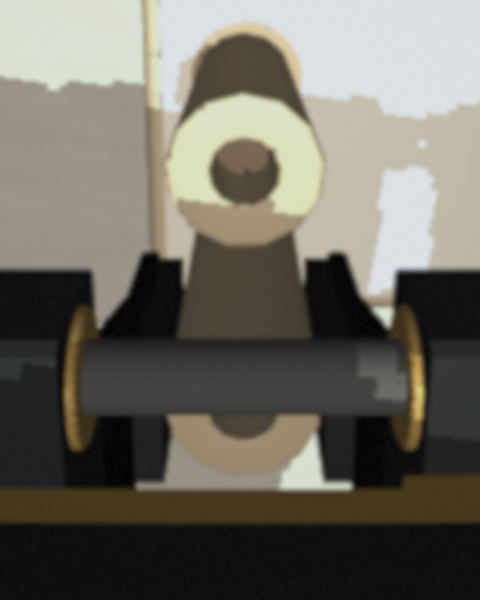

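Run:
```python
from rig import robot
from h import *
c=robot.camera("wrist");o=robot.get_obs();M=R.from_quat(o["tool_rot"]).as_matrix()
f=lambda u,v,z:(M.T@(onz(c,u,v,z)-o["position"])*1000).round(1)
print("post1 bore",f(153+244.5/2.4-.3,130+169.5/2.4-.3,.124),onz(c,254.6,200.3,.124))
# held post rim lowest
print("held",f(153+243/2.4-.3,130+474/2.4-.3,o["position"][2]+.044)+[0,0,13])
s=robot.camera("scene");crop(s,150,260,260,360,6,"pics/s6.png")
```

```text
post1 bore [ -0.4 -36.5  39.2] [0.49661252 0.12954522 0.124     ]
held [ -0.7 -44.    1.5]
```

View pics/s6.png

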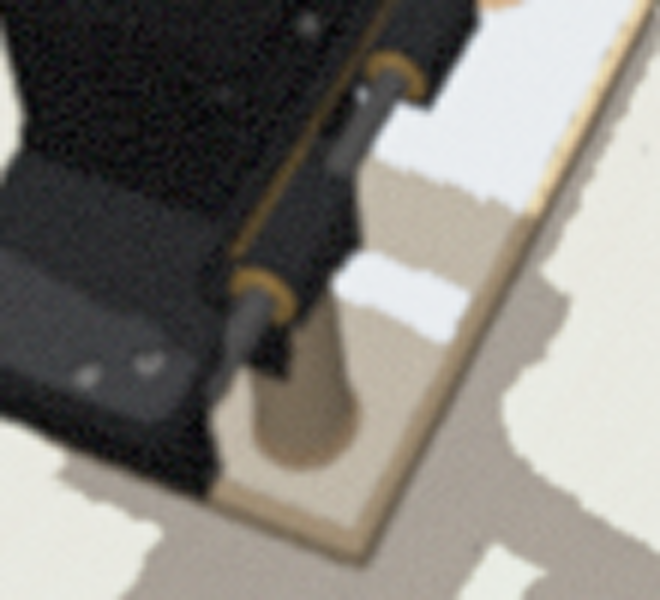

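Post 1 sits 37.7 mm from the held post (38 wanted). Lowering.

```bash
python3 -m creep '[[[0,3,0],0,0],[[0,2,0],0,0],[[0,1,0],0,0],[[0,0.5,0],0,0],[[0,0,0],0,0],[[0,0,0],0,0],[[0,0,0],0,0]]'|sed -n '2p;4p'; for i in 1 2 3 4; do python3 -m creep '[[[0,0.4,0],0,0],[[0,0,0],0,0]]'|sed -n '2p;4p'; done
```

```text
position: [0.4577, 0.1234, 0.0806]
ft_force: [-0.1, 0.0, -2.0]
position: [0.4577, 0.1234, 0.0801]
ft_force: [-0.5, -1.0, -0.9]
position: [0.4577, 0.1234, 0.0799]
ft_force: [-0.0, -0.7, 1.0]
position: [0.4578, 0.1234, 0.0799]
ft_force: [-0.7, 0.5, 4.7]
position: [0.4578, 0.1234, 0.0798]
ft_force: [-1.1, -0.4, 8.4]
```

```bash
python3 -m creep '[[[0,-0.8,0],0,0],[[0,0,0],0,0.4],[[0,0,0],0,0.5],[[0,0,0],0,0.6],[[0,0,0],0,0.6],[[0,-20,0],0,0.6],[[0,-40,0],0,0.6],[[0,-40,0],0,0.6]]';python3 -m creep '[[[25,0,3],0,0.6],[[45,0,7],0,0.6],[[48,0,7],0,0.6],[[48,0,7],0,0.6],[[48,0,7],0,0.6],[[48,0,7],0,0.6],[[48,0,7],0,0.6],[[48,0,7],0,0.6]]';python3 -m creep '[[[45,0,7],0,0.6],[[32,0,5],0,0.6],[[20,0,2],0,0.6],[[8.5,0,1],0,0.6],[[0,0,0],0,0.6],[[0,0,0],0,0.6],[[0,0,0],0,0.6],[[0,0,0],0,0.6]]'; python3 go.py 0.5923 -0.3249 0.051 -81.5
python3 - <<'E'
from rig import robot
from h import *
c=robot.camera("wrist");crop(c,113,60,413,360,2,"pics/w7.png"); print(proj(c,(.5923,-.3249,.095)))
E
```

```text
time: 16.3
position: [0.4569, 0.1233, 0.1801]
tool_rot: [0.536, -0.462, 0.461, -0.535]
ft_force: [1.3, -0.8, -0.6]
grip_width: 0.0521
time: 17.1
position: [0.5622, -0.2249, 0.1795]
tool_rot: [-0.536, 0.462, -0.461, 0.536]
ft_force: [0.3, 0.2, -0.2]
grip_width: 0.0523
time: 17.9
position: [0.5926, -0.3236, 0.1799]
tool_rot: [-0.536, 0.461, -0.461, 0.536]
ft_force: [-0.5, -0.3, -0.0]
grip_width: 0.0524
pos [ 0.5926 -0.3236  0.1799] head -81.4 turn 0.0018 shift now axes [  1.3 128.9  -0.4] after turn [  1.3 128.9  -0.4] f [-0.5 -0.3 -0. ] w 0.0524 t 17.9 q [-0.67  0.64  1.34  0.    1.16  0.76] tilt [-5.e-04 -1.e+00 -3.e-04]
[256.48516369 208.63146512]
```

View pics/w7.png

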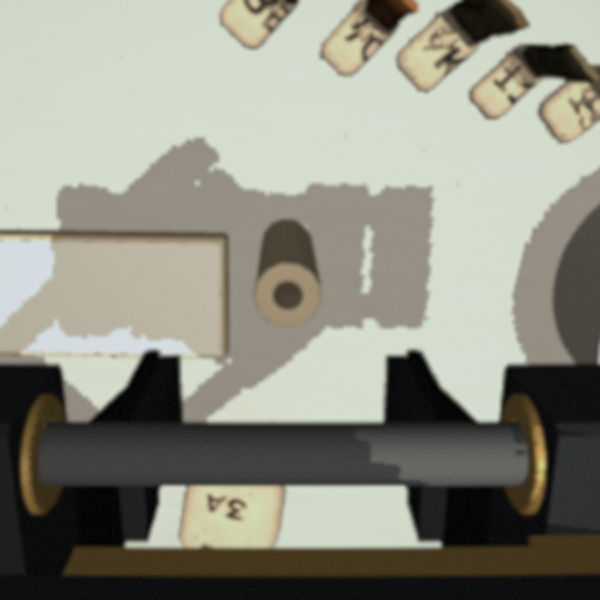

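The bore is at wrist (256.8,206.8), with the same small bias as for the earlier posts. Descending.

```bash
python3 -m creep '[[[0,20,0],0,0.6],[[0,40,0],0,0.6],[[0,35,0],0,0.6],[[0,20,0],0,0.6],[[0,10,0],0,0.6],[[0,4,0],0,0.6],[[0,0,0],0,0.6],[[0,0,0],0,0.6]]';python3 -m creep '[[[0,0,0],0,0.6],[[0,0,0],0,0.6],[[0,0,0],0,0.6]]'; python3 go.py 0.5925 -0.3249 0.051 -81.5
```

```text
time: 18.75
position: [0.5936, -0.3257, 0.0522]
tool_rot: [-0.536, 0.46, -0.462, 0.536]
ft_force: [0.2, -0.0, 0.4]
grip_width: 0.0525
time: 19.05
position: [0.593, -0.3253, 0.0515]
tool_rot: [-0.536, 0.461, -0.462, 0.536]
ft_force: [-0.9, -0.1, 0.5]
grip_width: 0.0522
pos [ 0.593  -0.3253  0.0515] head -81.48 turn 0.0004 shift now axes [-0.5  0.5 -0.4] after turn [-0.5  0.5 -0.4] f [-0.9 -0.1  0.5] w 0.0522 t 19.05 q [-0.67  0.8   1.41  0.    0.93  0.76] tilt [ 8.e-04 -1.e+00  8.e-04]
```

```bash
python3 -m creep '[[[0,0,0],0,0],[[0,0,0],0,0],[[0,0,0],0,0],[[0,0,0],0,0],[[0,0,0],0,0]]' 25; python3 -m creep '[[[0,-15,0],0,0],[[0,-35,0],0,0],[[0,-40,0],0,0],[[0,-20,0],0,0],[[0,-10,0],0,0]]'; python3 -m creep '[[[-25,0,-4],0,0],[[-45,0,-8],0,0],[[-48,0,-8],0,0],[[-48,0,-8],0,0],[[-48,0,-8],0,0],[[-42,0,-7],0,0],[[-30,0,-4],0,0],[[-17.5,0,-1.5],0,0]]';python3 -m creep '[[[0,25,0],0,0],[[0,35,0],0,0],[[0,16,0],0,0],[[0,6,0],0,0],[[0,2,0],0,0],[[0,0,0],0,0],[[0,0,0],0,0],[[0,0,0],0,0]]';python3 go.py 0.5002 -0.0321 0.0865 -81.5
python3 - <<'E'
from rig import robot
from h import *
c=robot.camera("wrist");crop(c,153,130,353,380,2.4,"pics/w8.png")
E
```

```text
time: 19.55
position: [0.5926, -0.325, 0.0506]
tool_rot: [-0.536, 0.462, -0.461, 0.536]
ft_force: [-0.1, -0.4, 0.4]
grip_width: 0.0255
time: 20.05
position: [0.594, -0.326, 0.1747]
tool_rot: [-0.536, 0.459, -0.463, 0.536]
ft_force: [0.5, 0.2, -0.1]
grip_width: 0.0254
time: 20.85
position: [0.4972, -0.0293, 0.1704]
tool_rot: [0.537, -0.462, 0.46, -0.536]
ft_force: [-0.2, -0.8, -1.4]
grip_width: 0.0252
time: 21.65
position: [0.5004, -0.0323, 0.0876]
tool_rot: [-0.535, 0.461, -0.462, 0.536]
ft_force: [0.4, -0.1, -0.3]
grip_width: 0.025
pos [ 0.5004 -0.0323  0.0876] head -81.48 turn 0.0003 shift now axes [-0.3  1.1 -0.1] after turn [-0.3  1.1 -0.1] f [ 0.4 -0.1 -0.3] w 0.025 t 21.65 q [-0.29  0.58  1.86  0.    0.7   1.13] tilt [ 8.0e-04 -1.0e+00  1.8e-03]
```

View pics/w8.png

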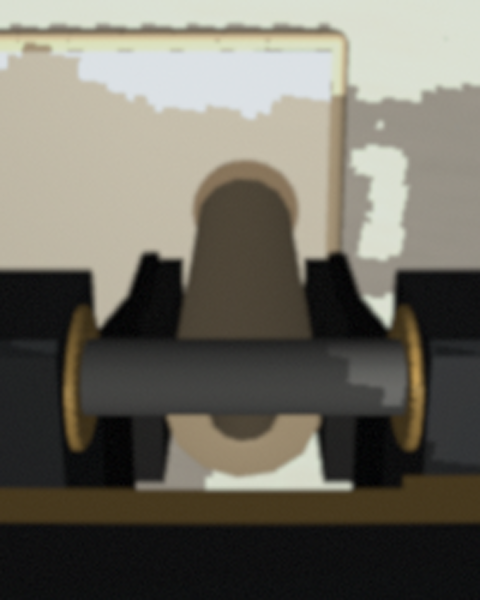

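The patch crescent around the foot matches the first placing (patch top at crop y 160, foot at 178). Lowering.

```bash
python3 -m creep '[[[0,3,0.5],0,0],[[0,2,0],0,0],[[0,1,0],0,0],[[0,0.5,0],0,0],[[0,0,0],0,0],[[0,0,0],0,0],[[0,0,0],0,0]]'|sed -n '2p;4p'; for i in 1 2 3 4; do python3 -m creep '[[[0,0.4,0],0,0],[[0,0,0],0,0]]'|sed -n '2p;4p'; done
```

```text
position: [0.5002, -0.0321, 0.0803]
ft_force: [-0.1, -0.2, -1.3]
position: [0.5002, -0.032, 0.0799]
ft_force: [-0.4, -0.3, -0.9]
position: [0.5003, -0.0321, 0.0796]
ft_force: [0.2, 1.2, 0.3]
position: [0.5003, -0.0321, 0.0796]
ft_force: [-0.6, -0.1, 5.5]
position: [0.5003, -0.0321, 0.0795]
ft_force: [-2.3, 0.3, 8.7]
```

```bash
python3 -m creep '[[[0,-0.8,0],0,0],[[0,0,0],0,0.4],[[0,0,0],0,0.5],[[0,0,0],0,0.6],[[0,0,0],0,0.6],[[0,-20,0],0,0.6],[[0,-40,0],0,0.6],[[0,-40,0],0,0.6]]'
python3 - <<'E'
from n import *
from rig import robot
print([onz(t,125+u/3-.3,115+v/3-.3,z).round(4) for u,v,z in ((574,303,.016),(575,331,.082),(573,264,.016),(573,345,.016),(541,303,.016),(607,303,.016))])
print(onz(s,140+489/2.5,120+186/2.5,.016),onz(s,140+460/2.5,120+178/2.5,.016))
t2=robot.camera("top");s2=robot.camera("scene")
crop(t2,125,115,375,240,3,"pics/t9.png");crop(s2,140,120,380,360,2.5,"pics/s9.png")
E
python3 go.py .47 -.305 .2 -10
```

```text
time: 24.0
position: [0.4994, -0.0319, 0.1798]
tool_rot: [0.536, -0.462, 0.461, -0.535]
ft_force: [1.0, -0.6, -0.8]
grip_width: 0.0521
[array([ 0.437 , -0.3162,  0.016 ]), array([ 0.4138, -0.3084,  0.082 ]), array([ 0.4719, -0.3157,  0.016 ]), array([ 0.3995, -0.3148,  0.016 ]), array([ 0.4371, -0.2866,  0.016 ]), array([ 0.4368, -0.3458,  0.016 ])]
[ 0.40351315 -0.31189771  0.016     ] [ 0.43062246 -0.30880381  0.016     ]
pos [ 0.5039 -0.033   0.1841] head -81.47 turn -1.2473 shift now axes [264.  -15.4 -73.7] after turn [  14.   -15.4 -273.8] f [ 1.3 -1.3  0. ] w 0.0522 t 24.1 q [-0.29  0.42  1.78  0.    0.93  1.13] tilt [ 0.0047 -0.9999  0.0103]
```

View pics/t9.png

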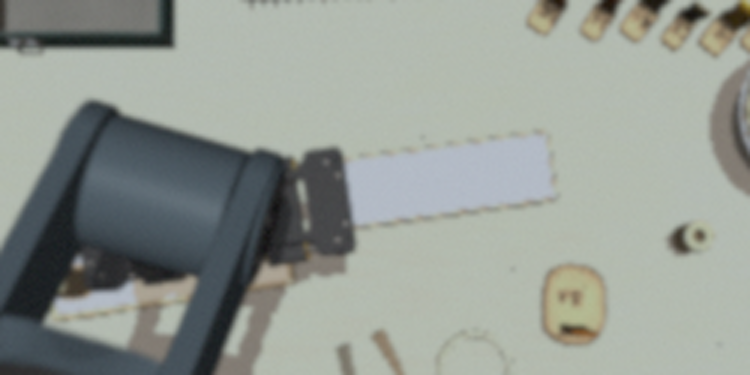

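View pics/s9.png

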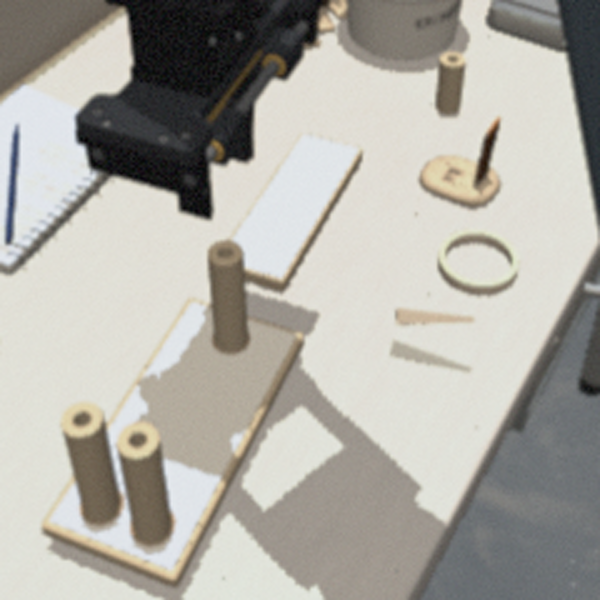

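The scene view confirms that all three posts stand on their patches. Now I'll go to hover over the tile upright at about (0.414,-0.31).

```bash
python3 -m creep '[[[20,-11,-10],0,0.6],[[40,-10,-20],0,0.6],[[44,0,-21],0,0.6],[[44,0,-21],0,0.6],[[44,0,-21],0,0.6],[[40,0,-19],0,0.6],[[30,0,-14],0,0.6]]'; python3 -m creep '[[[0,0,0],-0.1,0.5],[[0,0,0],-0.14,0.5],[[0,0,0],-0.14,0.5],[[0,0,0],-0.14,0.5],[[0,0,0],-0.14,0.5],[[0,0,0],-0.14,0.5],[[0,0,0],-0.14,0.5],[[0,0,0],-0.14,0.5]]';python3 -m creep '[[[0,0,0],-0.14,0.5],[[0,0,0],-0.13,0.5],[[0,0,0],-0.06,0.5],[[0,0,0],0,0.5],[[0,0,0],0,0.5],[[0,0,0],0,0.5],[[0,0,0],0,0.5]]';python3 go.py .414 -.31 .2 0
python3 - <<'E'
from rig import robot
from h import *
import pickle
c=robot.camera("wrist");crop(c,113,60,413,360,2,"pics/w10.png");pickle.dump((c,robot.get_obs()),open("w10.pkl","wb"))
E
```

```text
time: 24.8
position: [0.4132, -0.3123, 0.1997]
tool_rot: [0.535, -0.462, 0.462, -0.535]
ft_force: [0.3, 0.6, 0.8]
grip_width: 0.0521
time: 25.6
position: [0.4141, -0.3094, 0.1996]
tool_rot: [-0.697, 0.119, -0.118, 0.697]
ft_force: [-0.1, 0.1, 0.4]
grip_width: 0.0435
time: 26.3
position: [0.4144, -0.3098, 0.2003]
tool_rot: [-0.707, 0.004, -0.004, 0.707]
ft_force: [-0.3, 0.8, 0.1]
grip_width: 0.0436
pos [ 0.4144 -0.3098  0.2003] head -0.72 turn -0.0126 shift now axes [-0.4  0.3 -0.2] after turn [-0.4  0.3 -0.2] f [-0.3  0.8  0.1] w 0.0436 t 26.3 q [-0.86  0.41  1.72  0.    1.   -0.85] tilt [-2.e-04 -1.e+00  2.e-04]
```

View pics/w10.png

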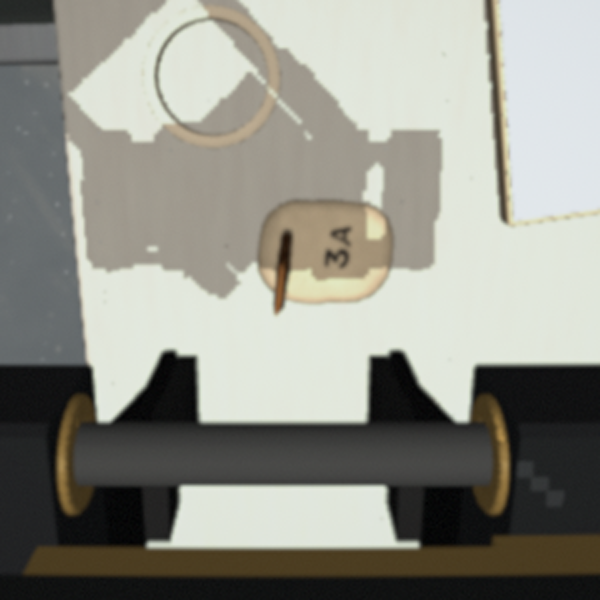

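Run:
```python
from h import *
import pickle
c,o=pickle.load(open("w10.pkl","rb"))
crop(c,228,150,328,225,8,"pics/w10z.png")
im=cv2.resize(c["pixels"][150:225,228:328],None,fx=4,fy=4,interpolation=cv2.INTER_CUBIC)
h=cv2.cvtColor(im,cv2.COLOR_RGB2HSV); lab=cv2.cvtColor(im,cv2.COLOR_RGB2LAB)
print(lab[0:300:20,200].tolist())
```

```text
[[163, 128, 135], [161, 128, 135], [132, 128, 137], [152, 130, 144], [159, 130, 145], [150, 130, 144], [160, 130, 145], [119, 130, 141], [115, 129, 140], [159, 130, 145], [221, 120, 147], [226, 122, 147], [189, 130, 146], [233, 124, 133], [233, 124, 133]]
```

View pics/w10z.png

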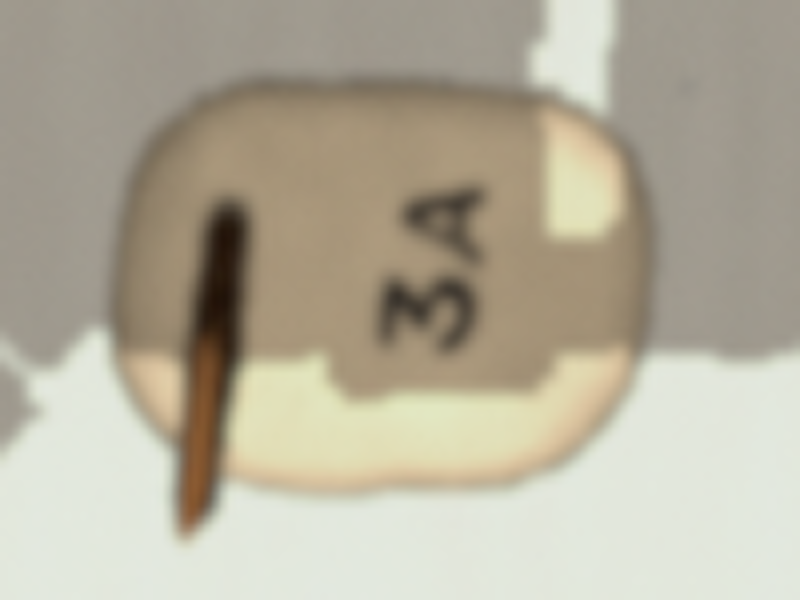

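Run:
```python
from h import *
import pickle
c,o=pickle.load(open("w10.pkl","rb"))
im=cv2.resize(c["pixels"][150:225,228:328],None,fx=4,fy=4,interpolation=cv2.INTER_CUBIC)
lab=cv2.cvtColor(im,cv2.COLOR_RGB2LAB)
m=(lab[:,:,2]>139).astype(np.uint8)
m=cv2.morphologyEx(m,cv2.MORPH_CLOSE,np.ones((21,21)));m=cv2.morphologyEx(m,cv2.MORPH_OPEN,np.ones((41,41)))
k=max(cv2.findContours(m,0,2)[0],key=cv2.contourArea)
w=np.array([onz(c,(q[0][0]+.5)/4-.5+228,(q[0][1]+.5)/4-.5+150,.010)[:2] for q in k],np.float32)*1000
print(cv2.minAreaRect(w),cv2.fitEllipse(w),w.min(0),w.max(0))
v=im[:,:,::-1].copy();cv2.drawContours(v,[k],-1,(0,0,255),1);cv2.imwrite("pics/w10m.png",cv2.resize(v,None,fx=2,fy=2))
P=lambda u,vv,z:onz(c,228+u/8-.45,150+vv/8-.45,z).round(4)
print("base far",P(230,205,.016),"top near end",P(190,530,.082))
```

```text
((436.57159423828125, -317.0943603515625), (54.38946533203125, 69.58567810058594), 89.1854248046875) ((436.6775817871094, -316.5394592285156), (61.790531158447266, 73.66590118408203), 91.62989807128906) [ 401.6328 -344.452 ] [ 471.35532 -289.66373]
base far [ 0.4167 -0.3038  0.016 ] top near end [ 0.4117 -0.3263  0.082 ]
```

View pics/w10m.png

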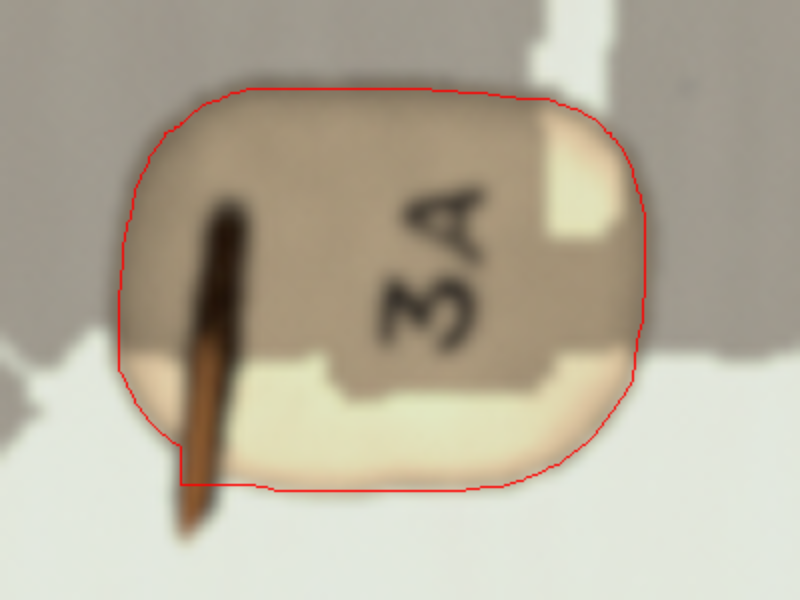

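```bash
python3 -m creep '[[[0,0,0],0.145,0.5],[[1,25,-4],0,0.5],[[0,45,0],0,0.5],[[0,40,0],0,0.5],[[0,25,0],0,0.5],[[0,14,0],0,0.5],[[0,6,0],0,0.5],[[0,4,0],0,0.5]]';python3 -m creep '[[[0,0,0],0,0.5],[[0,0,0],0,0.5],[[0,0,0],0,0.5],[[0,0,0],0,0.5],[[0,0,0],0,0.5]]';python3 go.py .4148 -.314 .041 -9
python3 - <<'E'
from rig import robot
from h import *
c=robot.camera("wrist");crop(c,113,60,413,360,2,"pics/w11.png")
E
```

```text
time: 27.15
position: [0.4149, -0.3141, 0.0411]
tool_rot: [-0.705, 0.056, -0.055, 0.705]
ft_force: [-0.2, 0.7, 0.1]
grip_width: 0.0431
time: 27.65
position: [0.415, -0.3142, 0.0419]
tool_rot: [0.705, -0.055, 0.056, -0.705]
ft_force: [-0.1, -0.2, -0.2]
grip_width: 0.0434
pos [ 0.415  -0.3142  0.0419] head -8.99 turn 0.0001 shift now axes [-0.2  0.9  0.1] after turn [-0.2  0.9  0.1] f [-0.1 -0.2 -0.2] w 0.0434 t 27.65 q [-0.86  0.68  1.83  0.    0.63 -0.71] tilt [ 7.e-04 -1.e+00 -6.e-04]
```

View pics/w11.png

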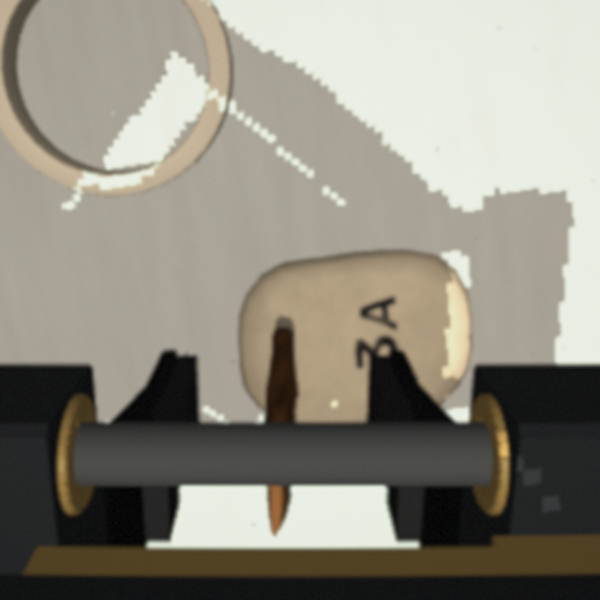

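The upright runs down the middle of the jaws (crop x ≈ 280) and is nearly aligned with them. Gripping.

```bash
python3 -m creep '[[[0,0,0],0,0],[[0,0,0],0,0],[[0,0,0],0,0],[[0,0,0],0,0],[[0,0,0],0,0],[[0,0,0],0,0]]' 20;python3 - <<'E'
from rig import robot
from h import *
c=robot.camera("wrist");crop(c,113,60,413,360,2,"pics/w12.png")
E
```

```text
time: 28.3
position: [0.4156, -0.314, 0.0421]
tool_rot: [0.705, -0.055, 0.056, -0.705]
ft_force: [1.3, 3.3, 9.6]
grip_width: 0.0092
```

View pics/w12.png

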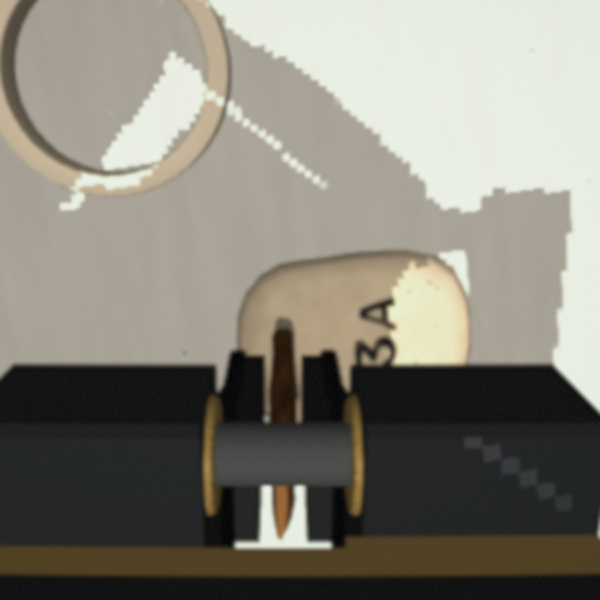

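```bash
python3 -m creep '[[[0,0,0],0,0],[[0,0,0],0,0],[[0,0,0],0,0]]'; python3 -m creep '[[[0,-2,0],0,0],[[0,-3,0],0,0],[[0,-5,0],0,0],[[0,-10,0],0,0],[[0,0,0],0,0],[[0,0,0],0,0]]';python3 - <<'E'
from rig import robot
from h import *
c=robot.camera("wrist");crop(c,113,60,413,360,2,"pics/w13.png")
c=robot.camera("scene");crop(c,240,100,400,220,5,"pics/s13.png")
E
```

```text
time: 28.65
position: [0.4159, -0.3139, 0.0424]
tool_rot: [0.705, -0.054, 0.056, -0.705]
ft_force: [1.6, 3.2, 6.6]
grip_width: 0.0092
time: 29.25
position: [0.4149, -0.3142, 0.0619]
tool_rot: [0.705, -0.055, 0.056, -0.705]
ft_force: [-0.5, 0.0, -1.0]
grip_width: 0.0079
```

View pics/w13.png

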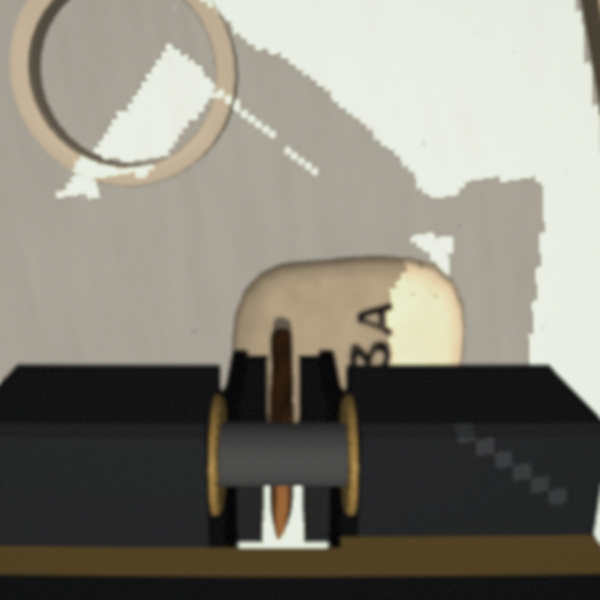

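View pics/s13.png

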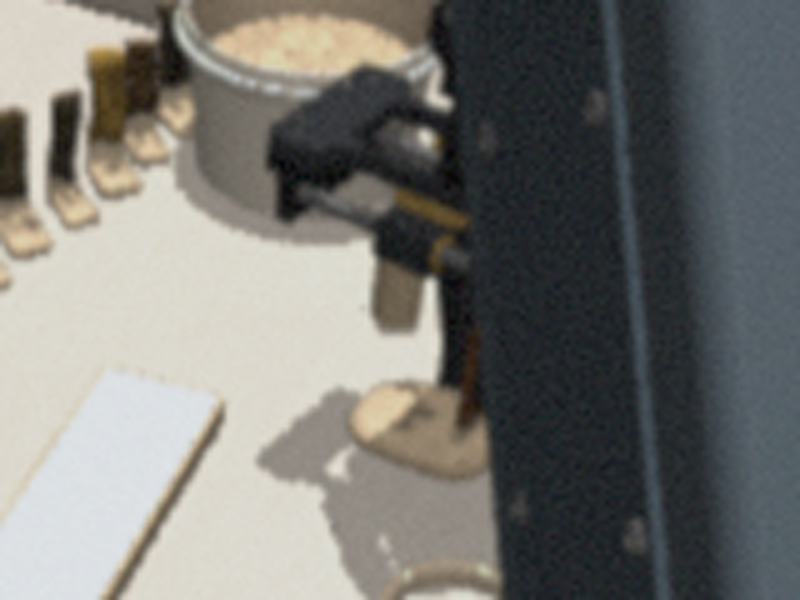

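The tile is lifted (weight registers and the foot is level). I'm raising it above post height, turning it, and carrying it over the middle of the batt.

```bash
python3 -m creep '[[[0,-15,0],0,0],[[0,-30,0],0,0],[[0,-35,0],0,0],[[0,-30,0],0,0],[[0,-15,0],0,0],[[0,-8,0],0,0],[[0,0,0],0.07,0],[[0,0,0],0.13,0]]' 25;python3 -m creep '[[[0,0,0],0.14,0],[[0,0,0],0.14,0],[[0,0,0],0.14,0],[[0,0,0],0.14,0],[[0,0,0],0.14,0],[[0,0,0],0.14,0],[[0,0,0],0.14,0],[[0,0,0],0.085,0]]';python3 go.py .4845 .0687 .1 -81.5
python3 - <<'E'
from rig import robot
from h import *
c=robot.camera("wrist");crop(c,113,60,413,360,2,"pics/w14.png")
E
```

```text
time: 30.15
position: [0.4144, -0.3135, 0.194]
tool_rot: [-0.695, 0.127, -0.127, 0.696]
ft_force: [0.3, 0.7, -1.3]
grip_width: 0.0084
time: 30.95
position: [0.4142, -0.3133, 0.1933]
tool_rot: [-0.535, 0.464, -0.462, 0.535]
ft_force: [0.1, 1.0, -1.0]
grip_width: 0.008
pos [ 0.4142 -0.3133  0.1933] head -81.73 turn -0.0041 shift now axes [-367.7   93.9  124.6] after turn [-367.2   93.9  126.1] f [ 0.1  1.  -1. ] w 0.008 t 30.95 q [-0.86  0.43  1.73  0.    0.99  0.56] tilt [-0.0024 -1.     -0.0015]
```

View pics/w14.png

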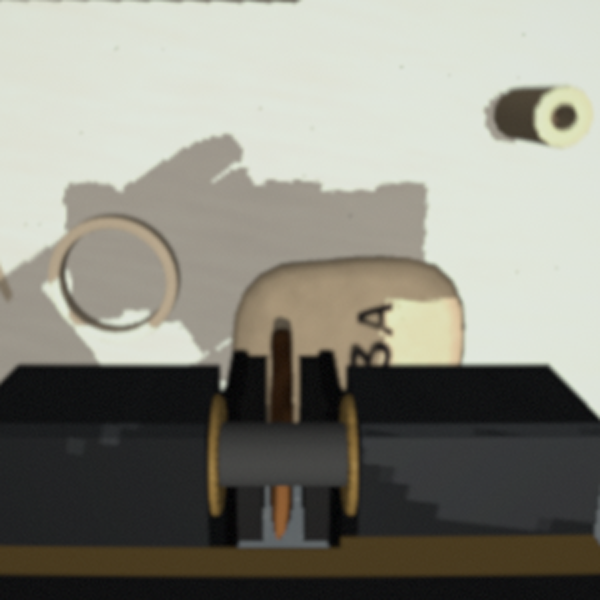

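Run:
```python
from rig import robot
from h import *
c=robot.camera("wrist");o=robot.get_obs();M=R.from_quat(o["tool_rot"]).as_matrix()
for dz in (-.033,-.037):
  f=lambda u,v:(M.T@(onz(c,113+u/2-.25,60+v/2-.25,o["position"][2]+dz)-o["position"])*1000).round(1)
  print(dz,"left",f(234,340),"right",f(463,340),"far",f(340,259))
```

```text
-0.033 left [-15.4  33.    1.9] right [54.  32.9  1.3] far [16.3 32.9 26.8]
-0.037 left [-15.7  37.    0.4] right [55.1 36.9 -0.1] far [16.7 36.9 25.9]
```

```bash
python3 -m creep '[[[-20,0,7],0,0],[[-35,0,12],0,0],[[-45,0,15.5],0,0],[[-45,0,15.5],0,0],[[-45,0,15.5],0,0],[[-45,0,15.5],0,0],[[-45,0,15.5],0,0],[[-40,0,14],0,0]]';python3 -m creep '[[[-27,0,10],0,0],[[-15,0,5],0,0],[[-5.5,0,2],0,0],[[0,0,0],0,0],[[0,0,0],0,0],[[0,0,0],0,0],[[0,0,0],0,0]]';python3 go.py .4867 .068 .075 -81.5
python3 - <<'E'
from rig import robot
from h import *
c=robot.camera("wrist");crop(c,0,0,512,384,1.5,"pics/w15.png")
E
```

```text
time: 31.85
position: [0.4761, 0.0212, 0.194]
tool_rot: [0.537, -0.461, 0.46, -0.536]
ft_force: [0.2, -0.1, -0.1]
grip_width: 0.0079
time: 32.55
position: [0.4864, 0.0675, 0.1944]
tool_rot: [0.536, -0.462, 0.462, -0.535]
ft_force: [-0.6, -1.2, -1.6]
grip_width: 0.0077
pos [0.4864 0.0675 0.1944] head -81.55 turn -0.0009 shift now axes [ -0.5 119.4   0.4] after turn [ -0.5 119.4   0.4] f [-0.6 -1.2 -1.6] w 0.0077 t 32.55 q [-0.09  0.39  1.79 -0.    0.96  1.33] tilt [ 1.e-04 -1.e+00 -2.e-04]
```

View pics/w15.png

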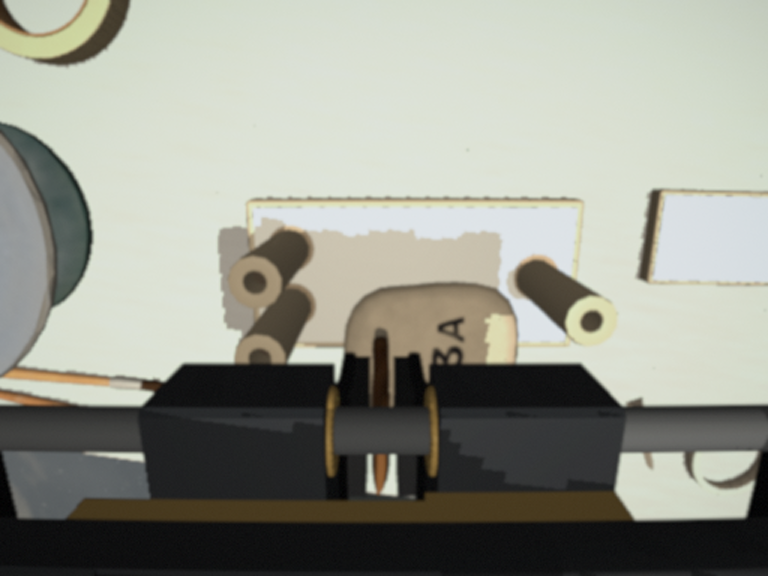

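```bash
python3 -m creep '[[[0,20,0],0,0],[[0,35,0],0,0],[[0,30,0],0,0],[[0,15,0],0,0],[[0,6,0],0,0],[[0,2,0],0,0],[[0,0,0],0,0],[[0,0,0],0,0]]';python3 -m creep '[[[0,0,0],0,0],[[0,0,0],0,0],[[0,0,0],0,0]]';python3 go.py .4867 .068 .075 -81.5
python3 - <<'E'
from rig import robot
from h import *
c=robot.camera("wrist");crop(c,0,0,512,384,1.5,"pics/w16.png")
c=robot.camera("scene");crop(c,140,220,280,360,4,"pics/s16.png")
E
```

```text
time: 33.4
position: [0.4873, 0.0683, 0.0874]
tool_rot: [-0.535, 0.461, -0.462, 0.536]
ft_force: [0.7, 0.6, -0.5]
grip_width: 0.0076
time: 33.7
position: [0.4866, 0.0684, 0.0869]
tool_rot: [-0.536, 0.461, -0.462, 0.536]
ft_force: [-0.5, 0.1, -0.6]
grip_width: 0.0076
pos [0.4866 0.0684 0.0869] head -81.47 turn 0.0005 shift now axes [ 0.4 11.9  0. ] after turn [ 0.4 11.9  0. ] f [-0.5  0.1 -0.6] w 0.0076 t 33.7 q [-0.09  0.57  1.88  0.    0.68  1.33] tilt [ 2.e-04 -1.e+00  8.e-04]
```

View pics/w16.png

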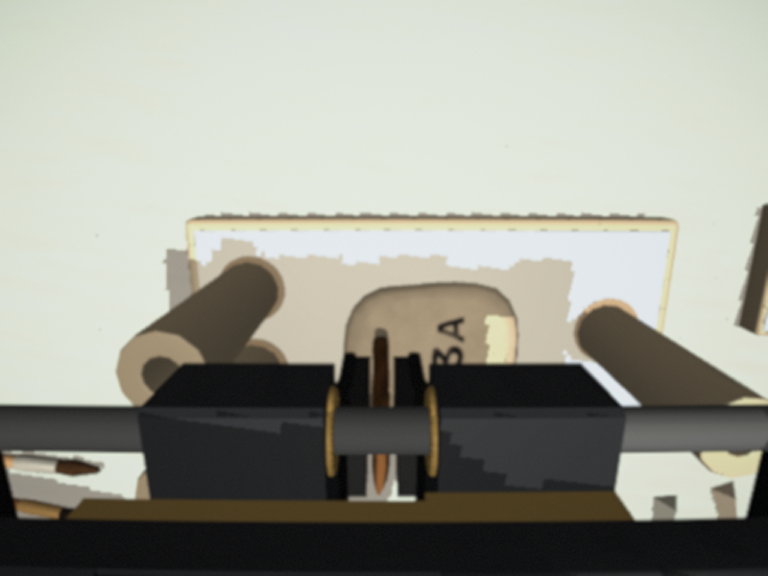

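View pics/s16.png

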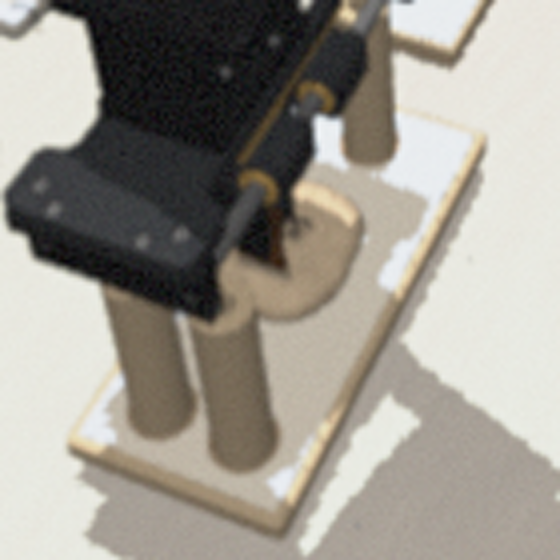

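Run:
```python
from rig import robot
from h import *
c=robot.camera("wrist");o=robot.get_obs();M=R.from_quat(o["tool_rot"]).as_matrix()
f=lambda u,v,z:(M.T@(onz(c,u/1.5-.17,v/1.5-.17,z)-o["position"])*1000).round(1)
print("batt far",f(432,220,.029),"foot far",f(432,283,o["position"][2]-.034),f(346,340,o["position"][2]-.036),f(517,340,o["position"][2]-.036), "left/right",f(189,222,.029),f(676,222,.029))
```

```text
batt far [21.  57.6 49.1] foot far [19.3 34.  27.1] [-15.1  36.    2.8] [55.  36.   2.7] left/right [-82.9  57.6  48.6] [126.6  57.6  48.6]
```

The tile's foot is within about 1.5 mm of the batt centre in both directions. Lowering.

```bash
python3 -m creep '[[[1,4,0],0,0],[[0,3,0],0,0],[[0,1,0],0,0],[[0,0.5,0],0,0],[[0,0,0],0,0],[[0,0,0],0,0]]'|sed -n '2p;4p'; for i in 1 2 3 ; do python3 -m creep '[[[0,1,0],0,0],[[0,0,0],0,0]]'|sed -n '2p;4p'; done
```

```text
position: [0.4866, 0.0674, 0.0779]
ft_force: [-0.5, 0.1, -0.1]
position: [0.4865, 0.0674, 0.0769]
ft_force: [-0.6, 0.2, 0.6]
position: [0.4865, 0.0674, 0.0759]
ft_force: [0.5, 0.4, -0.8]
position: [0.4865, 0.0674, 0.0749]
ft_force: [0.3, -0.1, -0.9]
```

```bash
for i in 1 2 3 4 5; do python3 -m creep '[[[0,0.6,0],0,0],[[0,0,0],0,0]]'|sed -n '2p;4p'; done
```

```text
position: [0.4865, 0.0674, 0.0743]
ft_force: [-0.4, -0.5, -1.3]
position: [0.4865, 0.0674, 0.0737]
ft_force: [-0.4, -0.3, -0.6]
position: [0.4866, 0.0674, 0.0731]
ft_force: [-0.8, -0.3, -0.3]
position: [0.4866, 0.0674, 0.0726]
ft_force: [-0.4, 0.2, 0.5]
position: [0.4867, 0.0675, 0.0725]
ft_force: [-1.4, 0.7, 4.7]
```

```bash
python3 -m creep '[[[0,-0.4,0],0,0.1],[[0,0,0],0,0.2],[[0,0,0],0,0.3],[[0,0,0],0,0.35],[[0,0,0],0,0.35],[[0,-10,0],0,0.35],[[0,-30,0],0,0.35],[[0,-40,0],0,0.35]]';python3 -m creep '[[[0,-30,0],0,0.35],[[0,-10,0],0,0.35],[[0,0,0],0,0.8],[[0,0,0],0,1],[[0,0,0],0,1]]';python3 - <<'E'
from rig import robot
from h import *
import pickle
c=robot.camera("wrist");crop(c,0,0,512,384,1.5,"pics/w17.png");pickle.dump((c,robot.get_obs()),open("w17.pkl","wb"))
E
```

```text
time: 36.85
position: [0.4851, 0.0674, 0.1523]
tool_rot: [0.537, -0.463, 0.46, -0.535]
ft_force: [0.4, -0.3, -0.2]
grip_width: 0.0302
time: 37.35
position: [0.4853, 0.0675, 0.1908]
tool_rot: [0.537, -0.463, 0.46, -0.535]
ft_force: [0.3, 0.1, 0.2]
grip_width: 0.0467
```

View pics/w17.png

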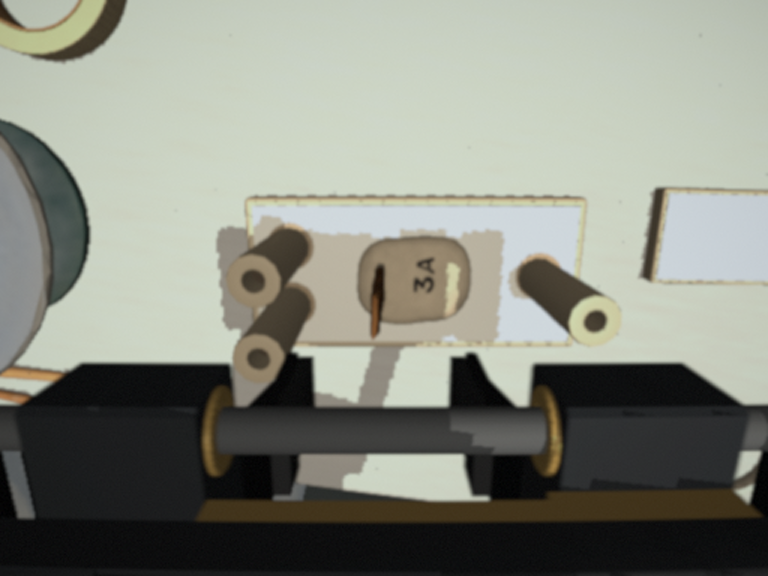

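```bash
python3 -m creep '[[[0,0,0],0,1],[[0,0,0],0,1],[[0,0,0],0,1],[[0,0,0],0,1]]' ;python3 - <<'E'
from rig import robot
from h import *
c=robot.camera("wrist");o=robot.get_obs();print(o["position"])
crop(c,130,110,430,260,2.6,"pics/w18.png")
E
```

```text
time: 37.8
position: [0.4865, 0.0674, 0.1921]
tool_rot: [0.536, -0.462, 0.461, -0.536]
ft_force: [-0.7, 0.0, -0.3]
grip_width: 0.0817
[0.48657038 0.06742332 0.19226314]
```

View pics/w18.png

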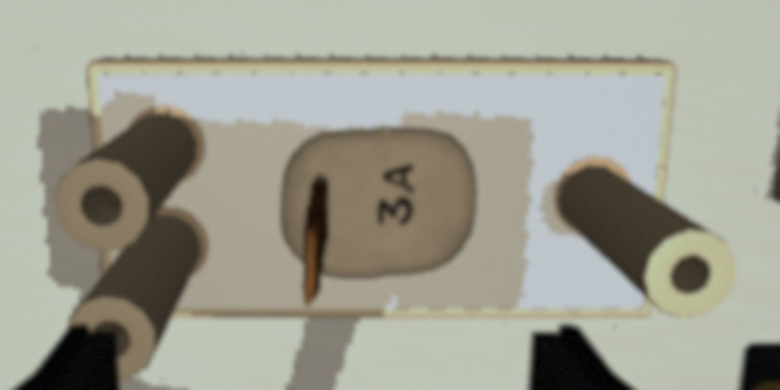

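Run:
```python
from rig import robot
from h import *
c=robot.camera("wrist")
g=lambda u,v,z:onz(c,130+u/2.6-.3,110+v/2.6-.3,z)[:2]
b1,b2,b3=g(102,205,.124),g(109,340,.124),g(690,274,.124)
print("bores",b1,b2,b3,"pair",np.linalg.norm(b1-b2),"len",np.linalg.norm((b1+b2)/2-b3),"mid",((b1+b2)/2+b3)/2,np.degrees(np.arctan2(*((b1+b2)/2-b3)[::-1])))
co=[g(91,64,.029),g(674,64,.029),g(648,316,.029),g(105,312,.029)]
print("batt corners mean",np.mean(co,0),np.linalg.norm(co[0]-co[1]),np.linalg.norm(co[1]-co[2]))
print("foot",np.mean([g(282,200,.040),g(476,205,.040)],0),np.mean([g(380,127,.040),g(375,278,.040)],0))
```

```text
bores [0.49663586 0.12911794] [0.45841966 0.12409909] [ 0.50089713 -0.03121179] pair 0.03854435041275348 len 0.15954114601801453 mid [0.48921245 0.04769836] 98.42291205860424
batt corners mean [0.49058253 0.0470842 ] 0.21102727172424005 0.09706962523974677
foot [0.48954854 0.04799876] [0.4888173  0.04850224]
```

The posts' bores give a pair spacing of 38.5 mm, a length of 159.5 mm and an axis of 98.4°, and the tile is within about 1.5 mm of centre. Now for the loose batt.

```bash
python3 -m creep '[[[20,0,2],0,1],[[40,0,3],0,1],[[45,0,3.5],0,1],[[45,0,3.5],0,1],[[45,0,3.5],0,1],[[40,0,3],0,1],[[30,0,2],0,1],[[13.5,0,1],-0.07,1]]';python3 -m creep '[[[0,0,0],-0.14,1],[[0,0,0],-0.14,1],[[0,0,0],-0.14,1],[[0,0,0],-0.14,1],[[0,0,0],-0.14,1],[[0,0,0],-0.14,1],[[0,0,0],-0.14,1],[[0,0,0],-0.14,1]]';python3 -m creep '[[[0,0,0],-0.14,1],[[0,0,0],-0.14,1],[[0,0,0],-0.06,1],[[0,0,0],-0.03,1],[[0,0,0],0,1],[[0,0,0],0,1],[[0,0,0],0,1],[[0,0,0],0,1]]';python3 go.py .549 -.205 .1 7.7;python3 - <<'E'
from rig import robot
from h import *
c=robot.camera("wrist");crop(c,0,0,512,384,1.5,"pics/w19.png")
E
```

```text
time: 38.7
position: [0.55, -0.2084, 0.1924]
tool_rot: [0.551, -0.442, 0.444, -0.551]
ft_force: [0.6, 1.3, 0.1]
grip_width: 0.0871
time: 39.5
position: [0.5491, -0.2048, 0.1923]
tool_rot: [-0.703, 0.08, -0.08, 0.703]
ft_force: [0.1, 0.7, 0.1]
grip_width: 0.087
time: 40.3
position: [0.5491, -0.2049, 0.1923]
tool_rot: [0.705, 0.049, -0.049, -0.705]
ft_force: [-0.9, 0.4, -0.4]
grip_width: 0.0872
pos [ 0.5491 -0.2049  0.1923] head 7.88 turn 0.0032 shift now axes [-0.1 92.3 -0.1] after turn [-0.1 92.3 -0.1] f [-0.9  0.4 -0.4] w 0.0872 t 40.3 q [-0.55  0.51  1.56 -0.    1.07 -0.69] tilt [-0. -1. -0.]
```

View pics/w19.png

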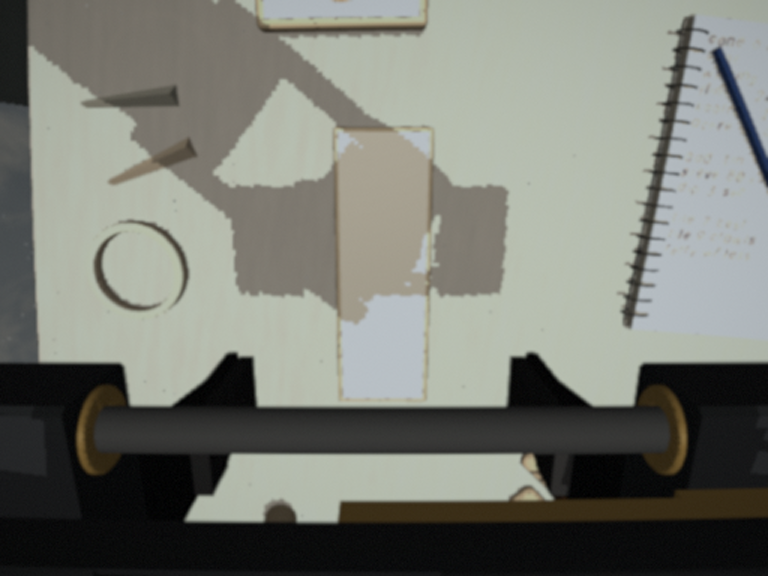

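Run:
```python
from rig import robot
from h import *
c=robot.camera("wrist");o=robot.get_obs();M=R.from_quat(o["tool_rot"]).as_matrix()
g=lambda u,v,z:onz(c,u/1.5-.17,v/1.5-.17,z)
p=[g(*q,.015) for q in ((333,127.5),(433,127),(427.5,401),(339.5,400.5))]
ctr=np.mean(p,0); a=(p[0]+p[1]-p[2]-p[3])/2;b=(p[1]+p[2]-p[0]-p[3])/2
print(ctr,"len",np.linalg.norm(a),np.degrees(np.arctan2(a[1],a[0])),"wid",np.linalg.norm(b),np.degrees(np.arctan2(b[1],b[0])),"tool",M.T@(ctr-o["position"])*1000)
```

```text
[ 0.55040155 -0.20460279  0.015     ] len 0.188563569926386 97.97299081506969 wid 0.06343971585185618 7.761078008463405 tool [1.29716981e+00 1.77368556e+02 6.13966127e-02]
```

```bash
python3 -m creep '[[[1,20,-0.7],0,1],[[0,40,0],0,1],[[0,45,0],0,1],[[0,35,0],0,1],[[0,20,0],0,1],[[0,10,0],0,1],[[0,6,0],0,1],[[0,2,0],0,1]]';python3 -m creep '[[[0,0,0],0,1],[[0,0,0],0,1],[[0,0,0],0,1],[[0,0,0],0,1],[[0,0,0],0,1]]';python3 go.py .5495 -.2055 .004 7.8
```

```text
time: 41.2
position: [0.5506, -0.2056, 0.0145]
tool_rot: [0.706, 0.049, -0.049, -0.705]
ft_force: [0.1, -0.3, 0.6]
grip_width: 0.0874
time: 41.7
position: [0.5504, -0.2055, 0.0148]
tool_rot: [0.706, 0.049, -0.049, -0.705]
ft_force: [0.0, -0.6, -0.7]
grip_width: 0.0873
pos [ 0.5504 -0.2055  0.0148] head 7.91 turn 0.0019 shift now axes [-0.9 10.8  0.1] after turn [-0.9 10.8  0.1] f [ 0.  -0.6 -0.7] w 0.0873 t 41.7 q [-0.55  0.78  1.67 -0.    0.7  -0.69] tilt [ 6.e-04 -1.e+00 -5.e-04]
```

```bash
python3 -m creep '[[[0,5,0],0,1],[[0,4,0],0,1],[[0,2,0],0,1],[[0,0,0],0,1],[[0,0,0],0,1],[[0,0,0],0,1]]';python3 -m creep '[[[0,0,0],0,0],[[0,0,0],0,0],[[0,0,0],0,0],[[0,0,0],0,0],[[0,0,0],0,0],[[0,0,0],0,0]]' 40;python3 go.py .5495 -.2055 .004 7.8
```

```text
time: 42.3
position: [0.5503, -0.2054, 0.0034]
tool_rot: [0.705, 0.049, -0.049, -0.705]
ft_force: [0.4, 0.6, 0.3]
grip_width: 0.0871
time: 42.9
position: [0.5502, -0.2054, 0.0034]
tool_rot: [0.705, 0.049, -0.049, -0.705]
ft_force: [-0.2, 0.2, -0.3]
grip_width: 0.0635
pos [ 0.5502 -0.2054  0.0034] head 7.91 turn 0.0019 shift now axes [-0.7 -0.6 -0. ] after turn [-0.7 -0.6 -0. ] f [-0.2  0.2 -0.3] w 0.0635 t 42.9 q [-0.55  0.8   1.67  0.    0.68 -0.69] tilt [ 1.e-04 -1.e+00 -0.e+00]
```

```bash
python3 -m creep '[[[0,-5,0],0,0],[[0,-15,0],0,0],[[0,-30,0],0,0],[[0,-40,0],0,0],[[0,-40,0],0,0],[[0,-25,0],0,0],[[0,-10,0],0,0],[[0,0,0],0,0]]';python3 -m creep '[[[0,0,0],0,0],[[0,0,0],0,0],[[0,0,0],0,0],[[0,0,0],0,0]]';python3 go.py .4886 .0471 .14 8.5;python3 - <<'E'
from rig import robot
from h import *
c=robot.camera("wrist");crop(c,0,0,512,384,1.5,"pics/w20.png")
E
```

```text
time: 43.7
position: [0.5507, -0.2056, 0.1701]
tool_rot: [0.706, 0.05, -0.048, -0.705]
ft_force: [-0.8, 0.2, -3.3]
grip_width: 0.0633
time: 44.1
position: [0.5497, -0.2051, 0.1671]
tool_rot: [-0.705, -0.048, 0.049, 0.706]
ft_force: [0.4, 0.1, -3.2]
grip_width: 0.0636
pos [ 0.5497 -0.2051  0.1671] head 7.9 turn -0.0104 shift now axes [-25.8  27.5 258.2] after turn [-23.1  27.5 258.4] f [ 0.4  0.1 -3.2] w 0.0636 t 44.1 q [-0.55  0.55  1.58  0.    1.01 -0.69] tilt [-0.0018 -1.      0.0015]
```

View pics/w20.png

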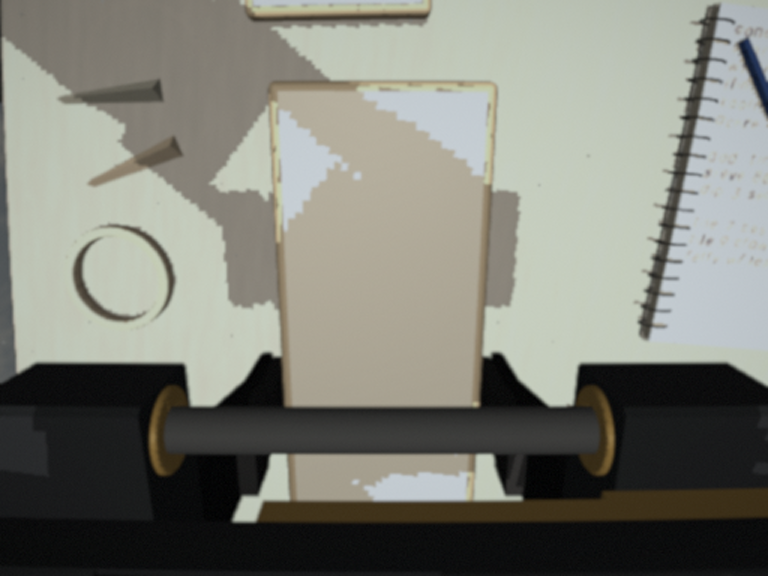

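Run:
```python
from rig import robot
from h import *
c=robot.camera("wrist");o=robot.get_obs();M=R.from_quat(o["tool_rot"]).as_matrix()
f=lambda u,v:(M.T@(onz(c,u/1.5-.17,v/1.5-.17,o["position"][2]+.0116)-o["position"])*1000).round(1)
for p in ((268,84),(498,84),(283,350),(484,350)): print(f(*p))
```

```text
[-31.1 -11.5  94.5]
[ 31.8 -11.6  94.4]
[-30.9 -11.6  17.1]
[ 31.8 -11.6  17. ]
```

```bash
python3 -m creep '[[[0,0,0],-0.0104,0],[[-2,0,20],0,0],[[-3.5,0,40],0,0],[[-4,0,45],0,0],[[-4,0,45],0,0],[[-4,0,42],0,0],[[-3,0,32],0,0],[[-1.7,0,20],0,0]]';python3 -m creep '[[[-1,0,11],0,0],[[0,0,4.6],0,0],[[0,0,0],0,0],[[0,0,0],0,0],[[0,0,0],0,0],[[0,0,0],0,0],[[0,0,0],0,0],[[0,0,0],0,0]]';python3 go.py .4888 .0479 .1284 8.5;python3 - <<'E'
from rig import robot
from h import *
c=robot.camera("wrist");crop(c,0,0,512,384,1.5,"pics/w21.png")
c=robot.camera("scene");crop(c,100,130,340,360,2.5,"pics/s21.png")
E
```

```text
time: 45.0
position: [0.4898, 0.036, 0.1685]
tool_rot: [-0.705, -0.053, 0.054, 0.706]
ft_force: [-0.3, 0.4, -2.9]
grip_width: 0.0635
time: 45.8
position: [0.4889, 0.0476, 0.1683]
tool_rot: [-0.705, -0.052, 0.052, 0.705]
ft_force: [-0.1, -0.2, -3.7]
grip_width: 0.0635
pos [0.4889 0.0476 0.1683] head 8.46 turn -0.0006 shift now axes [-0.1 39.9  0.3] after turn [-0.1 39.9  0.3] f [-0.1 -0.2 -3.7] w 0.0635 t 45.8 q [-0.13  0.43  1.82 -0.    0.89 -0.28] tilt [-1.e-04 -1.e+00  0.e+00]
```

View pics/w21.png

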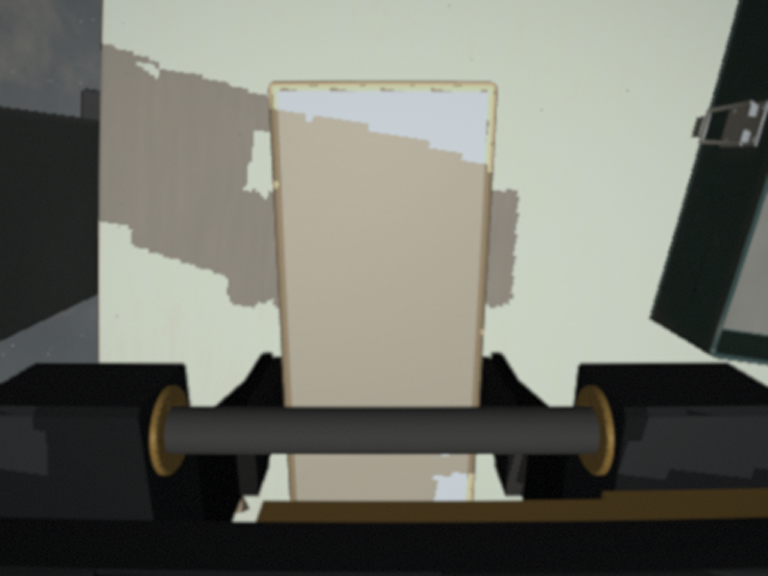

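View pics/s21.png

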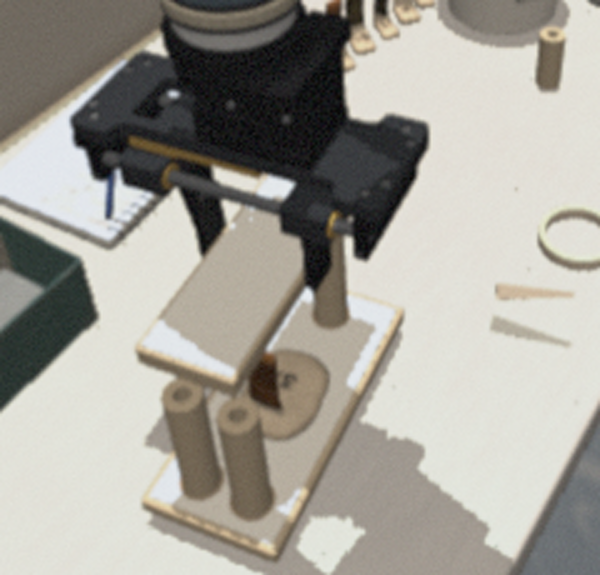

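The loose batt hangs level and in line above the three posts. Lowering.

```bash
python3 -m creep '[[[0,8,0],0,0],[[0,14,0],0,0],[[0,8,0],0,0],[[0,4,0],0,0],[[0,2,0],0,0],[[0,0,0],0,0],[[0,0,0],0,0],[[0,0,0],0,0]]';python3 go.py .4888 .0479 .1284 8.5;python3 - <<'E'
from rig import robot
from h import *
c=robot.camera("scene");crop(c,150,220,280,360,4,"pics/s22.png")
E
```

```text
time: 46.7
position: [0.4892, 0.0479, 0.1327]
tool_rot: [0.705, 0.053, -0.052, -0.705]
ft_force: [1.0, -0.2, -3.3]
grip_width: 0.0636
pos [0.4892 0.0479 0.1327] head 8.5 turn 0.0001 shift now axes [-0.4  4.3  0. ] after turn [-0.4  4.3  0. ] f [ 1.  -0.2 -3.3] w 0.0636 t 46.7 q [-0.13  0.49  1.85  0.    0.8  -0.28] tilt [ 9.e-04 -1.e+00 -2.e-04]
```

View pics/s22.png

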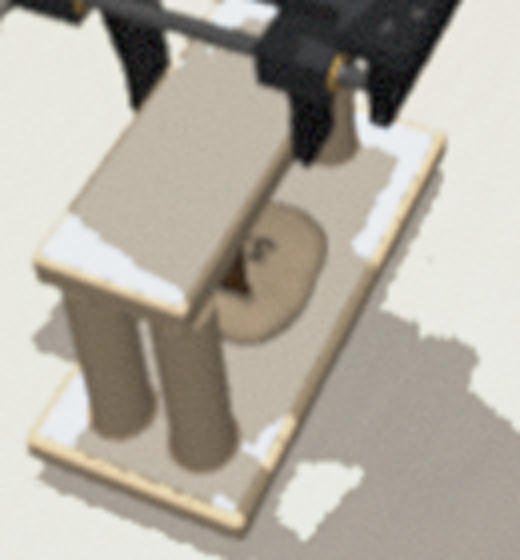

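```bash
python3 -m creep '[[[0,2,0],0,0],[[0,1.5,0],0,0],[[0,0.5,0],0,0],[[0,0,0],0,0],[[0,0,0],0,0]]'|sed -n '2p;4p'; for i in 1 2 3 4; do python3 -m creep '[[[0,0.4,0],0,0],[[0,0,0],0,0]]'|sed -n '2p;4p'; done
```

```text
position: [0.4889, 0.0479, 0.1283]
ft_force: [0.5, -0.2, -3.2]
position: [0.4889, 0.0479, 0.1279]
ft_force: [0.7, 0.5, -3.6]
position: [0.4888, 0.0479, 0.1275]
ft_force: [0.6, 0.2, -3.4]
position: [0.4889, 0.0479, 0.1274]
ft_force: [-0.1, -0.3, -1.2]
position: [0.489, 0.0479, 0.1273]
ft_force: [-1.4, -0.3, 5.1]
```

```bash
python3 -m creep '[[[0,-0.4,0],0,0],[[0,0,0],0,0],[[0,0,0],0,0.8],[[0,0,0],0,0.9],[[0,0,0],0,1],[[0,0,0],0,1],[[0,0,0],0,1]]' 10;python3 -m creep '[[[0,-3,0],0,1],[[0,-10,0],0,1],[[0,-25,0],0,1],[[0,-35,0],0,1],[[0,-35,0],0,1],[[0,-20,0],0,1],[[0,0,0],0,1]]';python3 - <<'E'
from rig import robot
from h import *
c=robot.camera("wrist");crop(c,0,0,512,384,1.5,"pics/w23.png")
c=robot.camera("scene");crop(c,110,130,360,360,2.5,"pics/s23.png")
E
```

```text
time: 48.75
position: [0.4889, 0.0479, 0.1271]
tool_rot: [-0.705, -0.052, 0.052, 0.705]
ft_force: [0.2, 0.5, 0.5]
grip_width: 0.0856
time: 49.45
position: [0.4911, 0.0478, 0.259]
tool_rot: [0.706, 0.055, -0.049, -0.705]
ft_force: [-0.2, 0.4, -0.1]
grip_width: 0.0868
```

View pics/w23.png

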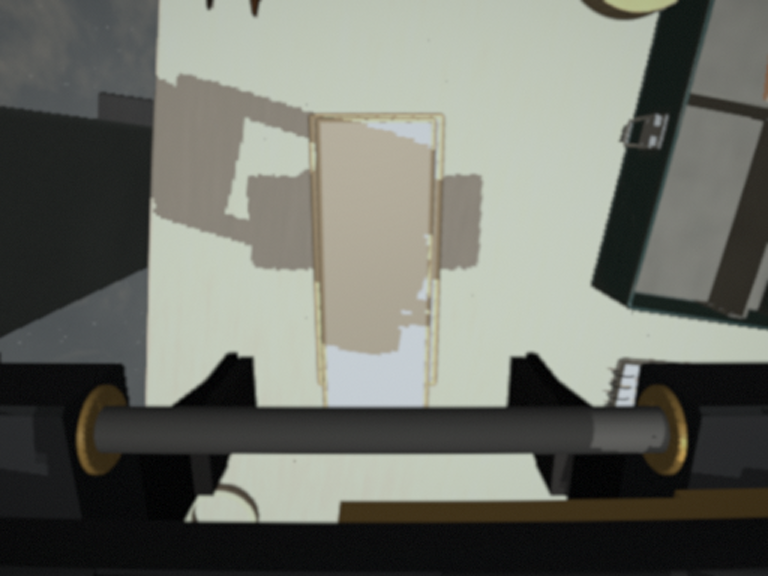

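View pics/s23.png

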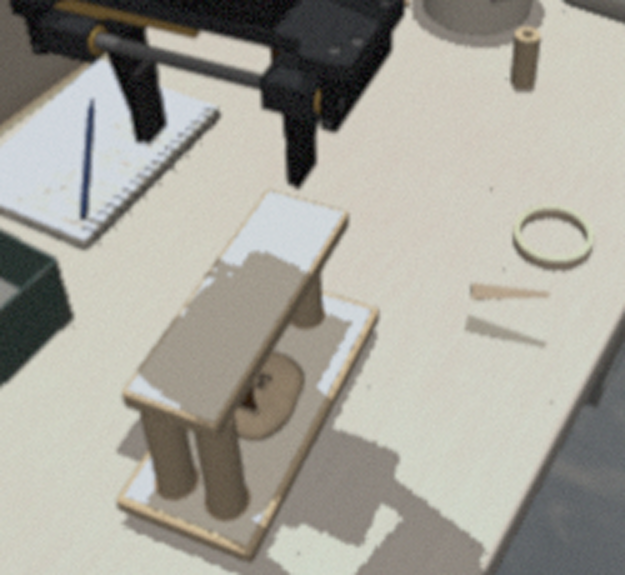

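It's placed. I'll pull the arm back and make a final check from the fixed cameras.

```bash
python3 -m creep '[[[0,0,-20],0,1],[[0,0,-40],0,1],[[0,0,-45],0,1],[[0,0,-45],0,1],[[0,0,-45],0,1],[[0,0,-45],0,1],[[0,0,-40],0,1],[[0,0,-25],0,1]]';python3 -m creep '[[[0,0,-10],0,1],[[0,0,0],0,1],[[0,0,0],0,1],[[0,0,0],0,1],[[0,0,0],0,1],[[0,0,0],0,1]]';python3 - <<'E'
from rig import robot
from h import *
import pickle
t=robot.camera("top");s=robot.camera("scene");pickle.dump((t,s),open("cf.pkl","wb"))
crop(t,125,150,245,240,6,"pics/tf.png");crop(s,110,130,360,360,2.5,"pics/sf.png")
E
```

```text
time: 50.35
position: [0.5332, -0.2565, 0.2529]
tool_rot: [-0.705, -0.051, 0.053, 0.706]
ft_force: [0.2, 0.4, -0.5]
grip_width: 0.0873
time: 50.95
position: [0.5355, -0.2625, 0.2554]
tool_rot: [-0.705, -0.053, 0.053, 0.705]
ft_force: [-0.3, -0.0, 0.1]
grip_width: 0.0871
```

View pics/tf.png

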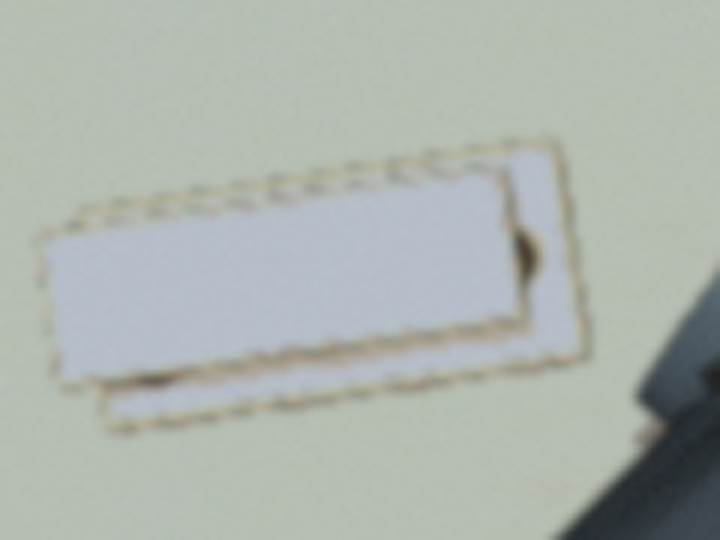

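View pics/sf.png

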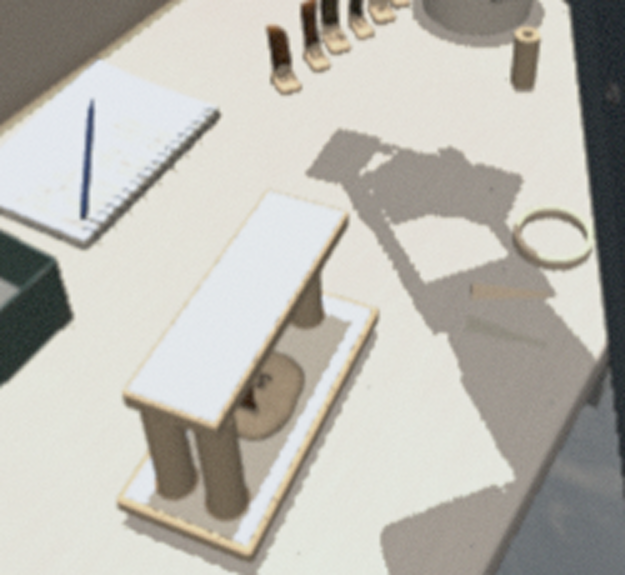

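Run:
```python
from h import *
import pickle
t,s=pickle.load(open("cf.pkl","rb"))
g=lambda u,v,z:onz(t,125+u/6-.42,150+v/6-.42,z)[:2]
p=[g(*q,.139) for q in ((43,236),(505,167),(527,325),(64,388))]
l=[g(*q,.029) for q in ((78,210),(559,140),(588,355),(108,430))]
for n,q in (("upper",p),("lower",l)):
    q=np.array(q);a=(q[0]+q[3]-q[1]-q[2])/2;print(n,q.mean(0).round(4),np.linalg.norm(a).round(4),np.linalg.norm((q[0]+q[1]-q[2]-q[3])/2).round(4),np.degrees(np.arctan2(a[1],a[0])).round(2))
h=lambda u,v:onz(s,110+u/2.5-.3,130+v/2.5-.3,.139)[:2]
q=np.array([h(125,398),h(215,426),h(348,214),h(270,190)]);print("scene upper",q.mean(0),np.linalg.norm(q[0]-q[3]),np.linalg.norm(q[0]-q[1]),np.linalg.norm(q[1]-q[2]),np.linalg.norm(q[2]-q[3]))
```

```text
upper [0.4865 0.0468] 0.1872 0.0631 97.95
lower [0.4886 0.0464] 0.2144 0.0974 98.4
scene upper [0.48497581 0.04816793] 0.19049396320569512 0.057922022967137034 0.18585930922695965 0.06119675664419788
```

```bash
python3 -m creep '[[[0,0,15],0,1],[[0,0,40],0,1],[[0,0,45],0,1],[[0,0,40],0,1],[[0,0,25],0,1],[[0,0,15],0,1],[[0,0,0],0,1],[[0,0,0],0,1]]'; python3 -m creep '[[[0,0,0],0,1],[[0,0,0],0,1],[[0,0,0],0,1],[[0,0,0],0,1]]';python3 - <<'E'
from rig import robot
from h import *
import pickle
c=robot.camera("wrist");crop(c,160,0,360,270,2.2,"pics/w24.png");pickle.dump((c,robot.get_obs()),open("w24.pkl","wb"))
E
```

```text
time: 51.85
position: [0.5093, -0.086, 0.2554]
tool_rot: [0.706, 0.053, -0.052, -0.705]
ft_force: [0.4, 0.5, 0.9]
grip_width: 0.0871
time: 52.25
position: [0.5089, -0.0862, 0.255]
tool_rot: [-0.705, -0.052, 0.052, 0.705]
ft_force: [0.7, 0.5, -0.1]
grip_width: 0.0871
```

View pics/w24.png

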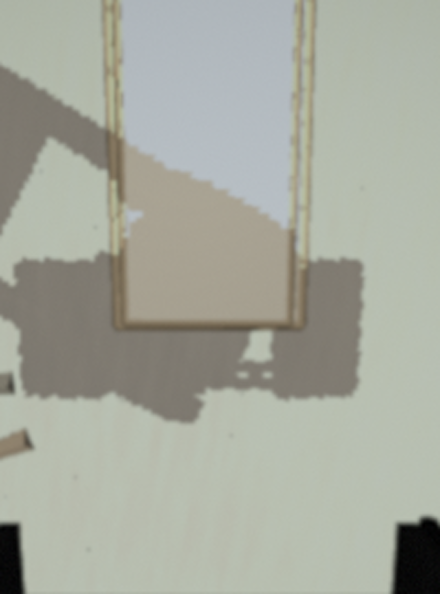

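Run:
```python
from h import *
import pickle
c,o=pickle.load(open("w24.pkl","rb"))
crop(c,195,0,315,60,6,"pics/w24z.png")
```

```text
(no output)
```

View pics/w24z.png

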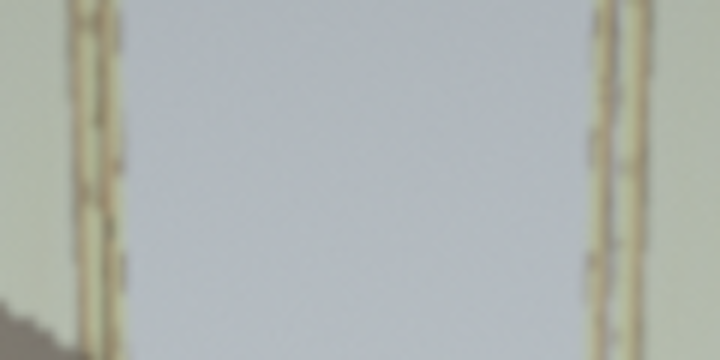

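Run:
```python
from h import *
import pickle
c,o=pickle.load(open("w24.pkl","rb"));M=R.from_quat(o["tool_rot"]).as_matrix()
f=lambda u,v,z:(M.T@(onz(c,195+u/6-.42,v/6-.42,z)-o["position"])*1000)[0]
for v,a,b,d,e in ((20,70,100,612,650),(150,78,103,609,648),(320,86,107,604,642)):
  lo=[f(a,v,.029),f(e,v,.029)];up=[f(b,v,.139),f(d,v,.139)]
  print(np.round(lo+up,1),"widths",round(lo[1]-lo[0],1),round(up[1]-up[0],1),"centres",np.mean(lo).round(2),np.mean(up).round(2))
```

```text
[-48.7  50.5 -31.2  31.5] widths 99.2 62.7 centres 0.86 0.11
[-48.   50.7 -31.3  31.5] widths 98.8 62.8 centres 1.35 0.09
[-47.5  50.5 -31.4  31.4] widths 98.0 62.8 centres 1.5 -0.01
```

The upper batt is within about 1–2 mm of centre and in line to about 0.5°. Re-handling it would risk more than it would gain, so I'm handing in.

```bash
python3 -c "
from rig import robot
print(robot.hand_in())"
```

```text
the job is handed in; nothing more can be done
None
```

The tier is built and handed in, at about 52 s of the 120 s allowed. The three tall posts stand on their patches and the test tile is in the middle. The narrow batt is laid on top of the three posts. The short post was never touched, and nothing fell over.

What the last checks showed:
- **Posts:** after placing, the bores measured 38.5 mm apart across the pair and 159.5 mm from pair to single, against 38 and 160 wanted. They lie in line with the low batt to within about 0.1°.
- **Tile:** its foot is within about 2 mm of the low batt's middle. It slipped a few millimetres in the grip as it was lifted, because the upright is tapered, but it was held steady after that and set down without trouble.
- **Top batt:** the force reading showed it seated at the height of the post tops, and it looks level in the scene view.

**Disagreements:**
- **Centring of the top batt:** the wrist camera puts the top batt about 1.2 mm off centre towards the robot, and the top camera about 2.1 mm. A rough reading from the scene camera put it about 3.5 mm off.
- **Alignment of the top batt:** it is in line to about 0.5°.

I left the top batt as it was, since moving it again risked more than it would gain.

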